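# Set out the digestion station

### The job

Set the bench out for a digestion: on the yellow spill tray stand the red-capped amber bottle on the left pad and the black-capped green bottle on the right pad (left and right as the robot at its base sees them), with the yellow-lidded jar on the pad between them, each centred on its pad. Stand the steel beaker in the middle of the hotplate's white plate, with the orange cover seated squarely on top of it. Keep the bottles and the jar upright all along, and leave the glass flask and the blue-lidded jar where they are.

Things in the scene. Friction and masses are not known exactly. Their poses are not given: they have to be found in the camera images.
- amber_bottle: loose amber glass bottle with a white paper band and a RED screw cap, 0.25 kg. Body 58 mm diameter, 120 mm tall in all; the cap is a cylinder 32 mm in diameter and takes up the top 24 mm; narrow neck (28 mm) for 6 mm under it, then a shoulder that reaches full width 52 mm below the top. Origin: centre of the underside, z up
- green_bottle: loose plain green plastic bottle with a BLACK screw cap, 0.22 kg. Body 56 mm diameter, 130 mm tall in all; the cap is a cylinder 32 mm in diameter and takes up the top 24 mm; narrow neck (28 mm) for 6 mm under it, then a shoulder that reaches full width 52 mm below the top. Origin: centre of the underside, z up
- yellow_jar: loose straight white plastic jar with a YELLOW lid, 57 mm diameter, 75 mm tall (lid: the top 22 mm), 0.15 kg. Origin: centre of the underside, z up
- beaker: loose plain stainless-steel beaker, open at the top, no spout or handle: outer diameter 60 mm, height 75 mm, wall 2.5 mm, 0.16 kg. Origin: centre of the underside, z up
- cover: loose beaker cover: ORANGE disc 70 mm in diameter and 4 mm thick, under it a centring boss 42 mm in diameter and 5 mm deep that goes inside the beaker's mouth (55 mm), on top a straight upright black knob, 24 mm in diameter, from 9 to 45 mm above the origin; 0.06 kg. Origin: centre of the boss's underside, z up. Once on the beaker its origin is 70 mm above the beaker's origin
- hotplate: fixed blue laboratory stirring hotplate, body 170 x 160 mm, with a square white ceramic top plate 142 x 142 mm whose upper face is 95 mm above the table. Origin: on the table straight below the centre of the white plate; -x is its front, with two knobs (front face 95 mm from the origin), z up
- tray: fixed shallow yellow spill tray, 110 mm (its x) x 290 mm (its y), floor 4 mm above the table, rim 12 mm above the table. Three round black pads 64 mm in diameter, flush with the floor, lie in a row along its y: at y = +88 mm (the LEFT one, on the robot's left hand), 0 (middle) and -88 mm (the RIGHT one). Origin: centre of the underside, z up; turned by at most 0.3 rad about z
- flask: bystander, loose: conical clear glass flask with a blue stopper, 64 mm diameter at the foot, 116 mm tall. Leave it where it stands. Origin: centre of the underside
- blue_jar: bystander, loose: white jar with a BLUE lid, 57 mm diameter, 75 mm tall; like the yellow-lidded jar but not wanted. Leave it where it stands. Origin: centre of the underside

How it is judged:
At the end, for the whole second after the job is handed in: All five upright (0.1 rad) and at rest. Amber bottle, yellow-lidded jar, green bottle on the tray floor, within 15 mm of the left, middle, right pad centre along each tray axis. Beaker on the white plate within 15 mm of its centre; cover seated on it (4 mm) within 10 mm of its axis (x of amber_bottle in the frame of tray between -0.015 and 0.015 m and y of amber_bottle in the frame of tray between 0.073 and 0.103 m and z of amber_bottle in the frame of tray between 0 and 0.008 m and x of yellow_jar in the frame of tray between -0.015 and 0.015 m and y of yellow_jar in the frame of tray between -0.015 and 0.015 m and z of yellow_jar in the frame of tray between 0 and 0.008 m and x of green_bottle in the frame of tray between -0.015 and 0.015 m and y of green_bottle in the frame of tray between -0.103 and -0.073 m and z of green_bottle in the frame of tray between 0 and 0.008 m and horizontal distance between beaker and hotplate below 0.015 m and z of beaker in the frame of hotplate between 0.091 and 0.099 m and horizontal distance between cover and beaker below 0.01 m and z of cover in the frame of beaker between 0.066 and 0.074 m and angle between each of amber_bottle, yellow_jar, green_bottle, beaker, cover's own z axis and vertical below 0.1 rad and linear speed of each of amber_bottle, yellow_jar, green_bottle, beaker, cover below 0.02 m/s); the robot touches nothing.
It fails at once if the flask is pushed more than 20 mm from where it stood, or knocked over (distance of flask from where it was at the start of the episode above 0.02 m or angle between flask's own z axis and vertical above 0.5 rad).
It fails at once if the blue-lidded jar is pushed more than 20 mm from where it stood, or knocked over (distance of blue_jar from where it was at the start of the episode above 0.02 m or angle between blue_jar's own z axis and vertical above 0.5 rad).
It fails at once if a filled bottle or jar is tipped by more than 45 degrees (angle between any of amber_bottle, yellow_jar, green_bottle's own z axis and vertical above 0.79 rad).
It also fails if it takes over 115 s, if anything falls off the work surface, if the arm or the gripper's body presses on something with over 40 N, if the wrist force passes 120 N, or if a joint passes its speed limit or range.

### The arm

A 7-joint arm with a two-finger parallel gripper is mounted at the origin on the work surface. World frame = base frame: x ahead of the robot, y to its left, z up, the work surface at z = 0. Lengths are in m, angles in rad, forces in N, time in s.
With the tool pointing down it reaches from about 0.35 to 0.775 m from the base axis. Payload 3.1 kg.
Tool frame: the origin (TCP) lies at the very end of the fingers, on their centre line; the grasp point (between the pads) lies 19 mm behind it (r.pinch_z is the distance from the TCP to the grasp point, in m); z points along the fingers, x is the direction in which the jaws open and shut, and the axes are right-handed (so a half turn about z gives the same grasp; the last joint's range is limited). The gripper opens to 85 mm and grips with 20 to 120 N. Pads are 22 mm wide; open, the fingers measure 114 mm over their backs; the gripper's body (76 mm by 85 mm) begins 54 mm behind the grasp point. The pads swing forward as they close: fully open they stand 13 mm farther back than shut.
Start: joints at [1.09, 0.311, 0.014, 1.512, -0.004, 1.319, -0.027], TCP at [0.234, -0.498, 0.204] pointing down, gripper open.
Joint ranges: [-2.7, 2.7], [-0.3, 1.91], [-1.27, 1.3], [0.12, 2.57], [-1.44, 4.58], [0.2, 2.03], [-3.05, 3.05]. Speed limits (rad/s): [2.79, 2.79, 3.14, 3.14, 3.14, 3.14, 3.14].

### API

Orientations are given as a unit quaternion [w, x, y, z].
In Python, from station import r gives the robot as it stands. The module is installed in compiled form; this text tells all that it offers.
- The arm moves only by the tool drive_tool, never from a script. Its arguments are lists of equal length, an entry for each row: "travel": the shift along the tool's x, y, z in m, a list of three; "dr": the turn, a rotation vector about the tool's x, y, z in degrees, a list of three; "grip": the opening, from 0 (shut) to 1 (fully open). In form: {"travel": [[x, y, z], ...], "dr": [[rx, ry, rz], ...], "grip": [grip, ...]}. A call has 1 to 12 rows; each row shifts and turns the pose as measured when the row begins, along the tool's axes as they then stand; what a row does not reach is not made up. A row lasts 1/10 s, in which the tool goes at most 50 mm and 8.59 degrees, less where a joint would pass 70% of its speed; a pose out of reach is approached as far as the arm can. A call is refused whole if a number of a shift passes 0.05 or a number of a turn 8.59, either way. A call with a gripper value outside its range is refused whole. The fingers move at their own pace and stop on an object; the grip force is fixed at half the most. Time passes only in rows, so rows that do not move let the fingers close. It gives the time, the measured TCP pose, the force and the opening at its end, in the units of the state.
- r.read_state(): the state, without advancing time (a new reading comes with each control period).
- r.snapshot(name): name is "scene" or "top" or "wrist"; returns (picture, depth): 400x640x3 uint8, blue, green, red; 400x640 float32, m along the optical axis (not along the pixel's ray), 0 where there is no reading.
- r.camera_params(name): a dict with "fx", "fy", "cx", "cy" (pixels), "cam_to_world" (4x4, takes a point from camera to world coordinates); the wrist camera has in their place "hand_eye" (4x4, takes a point from camera to tool coordinates, whose origin is the TCP and whose axes are the tool frame's). Camera axes: x right, y down, z forward; pixel columns grow to the right and rows downward; lengths in m; the calibration is good to about 2 mm. A picture is of the moment at which its call begins: read the wrist's pose just before it. camera_params takes no time and is no camera call.
- r.hand_in(): hands the job in, once; it reports no verdict.
The state is a dict: "time": time; "q": joint angles; "joint_velocities": joint speeds; "joint_efforts": joint torques, N m; "tool_pos": TCP position; "tool_rot": TCP orientation; "ft_force": force on the tool from outside, world axes, zero at the start; "moment": the same for the moment, N m; "finger_gap": finger opening in m.
Only numpy, scipy, OpenCV 4.12 (cv2) and the standard library are available. Lean on these libraries where they do the work, as an engineer would, in place of code of your own. Each camera call takes 0.05 s, during which the arm holds its last target.

## Working session

There is one attempt and no reset: what is moved stays moved. The work goes in short steps, Python scripts to look and compute and a tool call to move; the robot and the scene stay as the last step left them, time stands still between calls to the robot, and variables do not carry over. Pictures are saved under pics/ and viewed, and the job is handed in when it is done.

Besides the shell and the picture viewer there is one more tool, called after "Emit:" as name(argument=value, ...) on one line, values as JSON. drive_tool: Moves the arm, as the interface text tells. Its arguments: {"type":"object","properties":{"travel":{"type":"array"},"dr":{"type":"array"},"grip":{"type":"array"}},"required":["travel","dr","grip"]}

```bash
mkdir -p pics; ls; python3 - <<'E'
from station import r
import cv2,numpy as np
s=r.read_state(); print({k:np.round(v,3).tolist() for k,v in s.items()}, r.pinch_z)
for n in("scene","top","wrist"):
    p,d=r.snapshot(n); cv2.imwrite(f"pics/{n}0.png",p); np.save(f"pics/{n}0.npy",d); print(n,{k:np.round(v,4).tolist() for k,v in r.camera_params(n).items()})
E
```

```text
pics
{'time': 0.0, 'q': [1.09, 0.312, 0.014, 1.513, -0.004, 1.319, -0.027], 'joint_velocities': [-0.0, -0.0, -0.0, 0.001, -0.0, 0.001, -0.002], 'joint_efforts': [-0.001, -37.993, 0.146, -23.059, 0.012, 0.014, -0.0], 'tool_pos': [0.233, -0.497, 0.203], 'tool_rot': [-0.001, 0.844, -0.536, -0.001], 'ft_force': [0.587, 0.851, 1.006], 'moment': [0.033, 0.005, -0.005], 'finger_gap': 0.085} 0.0187
scene {'fx': 360.886, 'fy': 360.886, 'cx': 311.5128, 'cy': 202.2099, 'cam_to_world': [[0.6269, 0.5447, -0.5571, 1.014], [0.7789, -0.4217, 0.4642, -0.3953], [0.0179, -0.7249, -0.6886, 0.6566], [0.0, 0.0, 0.0, 1.0]]}
top {'fx': 366.7972, 'fy': 366.7972, 'cx': 319.2476, 'cy': 196.803, 'cam_to_world': [[-0.0168, -0.9961, 0.0867, 0.4696], [-0.9995, 0.0145, -0.0264, 0.0111], [0.025, -0.0871, -0.9959, 0.9325], [0.0, 0.0, 0.0, 1.0]]}
wrist {'fx': 283.2422, 'fy': 283.2422, 'cx': 315.6377, 'cy': 198.7273, 'hand_eye': [[1.0, 0.0007, -0.0015, 0.0001], [-0.0002, 0.9535, 0.3014, -0.0772], [0.0016, -0.3013, 0.9535, -0.1704], [0.0, 0.0, 0.0, 1.0]]}
```

View pics/scene0.png

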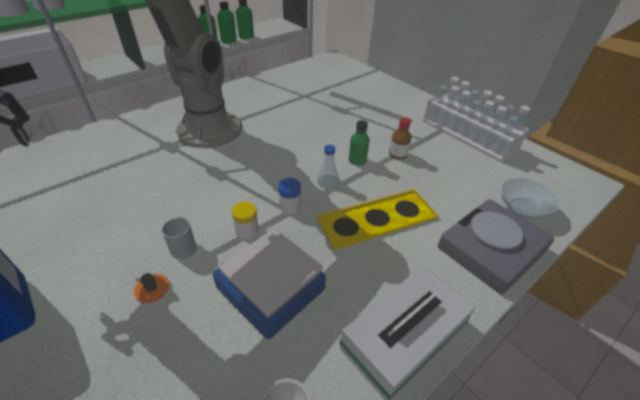

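View pics/top0.png

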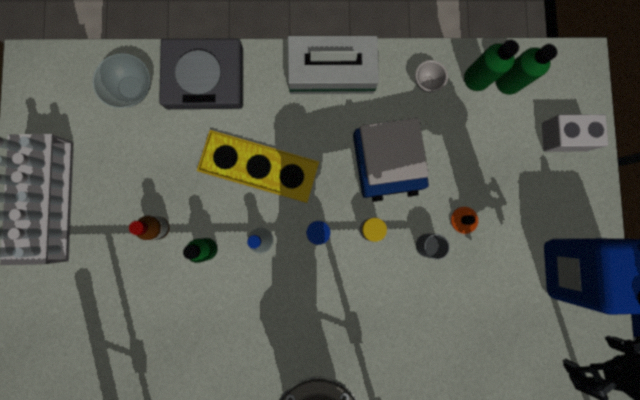

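View pics/wrist0.png

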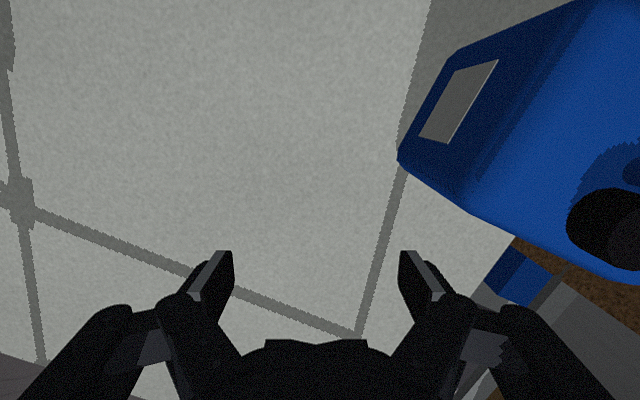

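```bash
cat > h.py <<'E'
import numpy as np,cv2
from station import r
def cloud(n,d,pose=None):
    c=r.camera_params(n); v,u=np.mgrid[0:400,0:640]
    P=np.stack([(u-c['cx'])/c['fx']*d,(v-c['cy'])/c['fy']*d,d,np.ones_like(d)],-1)
    T=c['cam_to_world'] if 'cam_to_world' in c else pose@c['hand_eye']
    return (P@np.asarray(T).T)[...,:3]
def ray(n,u,v,z,pose=None):
    c=r.camera_params(n); T=np.asarray(c['cam_to_world'] if 'cam_to_world' in c else pose@c['hand_eye'])
    d=T[:3,:3]@np.array([(u-c['cx'])/c['fx'],(v-c['cy'])/c['fy'],1]); o=T[:3,3]
    return (o+d*(z-o[2])/d[2])[:2]
def tpose():
    from scipy.spatial.transform import Rotation as R
    s=r.read_state();T=np.eye(4);w,x,y,z=s['tool_rot'];T[:3,:3]=R.from_quat([x,y,z,w]).as_matrix();T[:3,3]=s['tool_pos'];return T
def circ(P):
    A=np.c_[2*P,np.ones(len(P))];b=(P**2).sum(1);s=np.linalg.lstsq(A,b,rcond=None)[0];return s[:2],np.sqrt(s[2]+s[:2]@s[:2])
E
python3 - <<'E'
from h import *
for n in("top","scene"):
    p=cv2.imread(f"pics/{n}0.png");d=np.load(f"pics/{n}0.npy");C=cloud(n,d)
    W=C.reshape(-1,3)
    box={'top':{'amber':(128,215,172,242),'green':(180,235,220,265),'flask':(245,228,275,256),'bluejar':(303,218,333,248),'yel':(360,216,390,244),'beaker':(415,232,452,262),'cover':(446,203,482,236),'hot':(352,115,430,200)},
     'scene':{'amber':(388,115,413,160),'green':(346,120,372,167),'flask':(315,144,342,190),'bluejar':(276,178,302,214),'yel':(230,202,260,240),'beaker':(160,218,198,258),'cover':(132,270,172,303),'hot':(212,232,328,334)}}[n]
    for k,(a,b,c,e) in box.items():
        Q=C[b:e,a:c].reshape(-1,3); Q=Q[(Q[:,2]>0.02)&(Q[:,2]<.3)]
        zt=np.percentile(Q[:,2],98); T=Q[Q[:,2]>zt-0.008]
        print(n,k,'ztop %.3f'%zt,len(T),'med',np.round(np.median(T,0),3),'mid',np.round((T.min(0)+T.max(0))/2,3),'ext',np.round(np.ptp(T,axis=0),3),'allmid',np.round((Q.min(0)+Q.max(0))/2,3))
    hsv=cv2.cvtColor(p,cv2.COLOR_BGR2HSV)
    m=cv2.inRange(hsv,(20,120,60),(35,255,255))
    R=(C[...,2]<0.03)&(abs(C[...,0]-.58)<.15)&(C[...,1]<.4)&(C[...,1]>-.1)&(m>0)
    mm=cv2.morphologyEx(R.astype(np.uint8)*255,cv2.MORPH_CLOSE,np.ones((9,9)))
    cs=max(cv2.findContours(mm,0,2)[0],key=cv2.contourArea)
    pts=np.array([ray(n,u,v,0.012) for u,v in cs[:,0]])
    rr=cv2.minAreaRect((pts*1000).astype(np.float32));print(n,'tray',rr)
    ins=cv2.drawContours(np.zeros((400,640),np.uint8),[cv2.convexHull(cs)],-1,255,-1)
    blk=cv2.inRange(hsv,(0,0,0),(180,255,45))&ins&~m
    for c in cv2.findContours(blk,0,2)[0]:
        if cv2.contourArea(c)>60:
            q=np.array([ray(n,u,v,0.004) for u,v in c[:,0]]);print('pad',np.round(circ(q)[0],4),circ(q)[1], cv2.contourArea(c))
    # hotplate top plate
    H=(abs(C[...,2]-.095)<.006)&(C[...,0]<.75)&(C[...,0]>.4)&(C[...,1]<0)&(C[...,1]>-.4)&(hsv[...,1]<90)
    mm=cv2.morphologyEx(H.astype(np.uint8)*255,cv2.MORPH_OPEN,np.ones((5,5)))
    cs=max(cv2.findContours(mm,0,2)[0],key=cv2.contourArea)
    pts=np.array([ray(n,u,v,0.095) for u,v in cs[:,0]]);print('plate',cv2.minAreaRect((pts*1000).astype(np.float32)))
E
```

```text
top amber ztop 0.122 179 med [0.48 0.39 0.12] mid [0.48  0.391 0.119] ext [0.031 0.031 0.009] allmid [0.48  0.385 0.072]
top green ztop 0.132 178 med [0.426 0.269 0.13 ] mid [0.426 0.27  0.129] ext [0.03  0.032 0.009] allmid [0.426 0.267 0.077]
top flask ztop 0.118 143 med [0.445 0.135 0.116] mid [0.445 0.136 0.116] ext [0.027 0.029 0.009] allmid [0.446 0.135 0.07 ]
top bluejar ztop 0.078 463 med [ 0.462 -0.008  0.075] mid [ 0.462 -0.009  0.075] ext [0.056 0.054 0.009] allmid [ 0.462 -0.009  0.075]
top yel ztop 0.078 460 med [ 0.467 -0.14   0.075] mid [ 0.467 -0.14   0.075] ext [0.056 0.055 0.01 ] allmid [ 0.467 -0.14   0.05 ]
top beaker ztop 0.077 122 med [ 0.424 -0.287  0.075] mid [ 0.425 -0.284  0.074] ext [0.056 0.058 0.009] allmid [ 0.426 -0.284  0.049]
top cover ztop 0.048 76 med [ 0.487 -0.38   0.045] mid [ 0.487 -0.382  0.045] ext [0.02  0.023 0.008] allmid [ 0.486 -0.381  0.035]
top hot ztop 0.098 3598 med [ 0.648 -0.187  0.095] mid [ 0.649 -0.188  0.095] ext [0.155 0.156 0.01 ] allmid [ 0.633 -0.189  0.06 ]
top tray ((631.1824951171875, 140.6898651123047), (290.630004882812
[... 897 characters left out ...]
 0.027] allmid [ 0.51  -0.142  0.058]
scene beaker ztop 0.076 196 med [ 0.429 -0.286  0.073] mid [ 0.424 -0.286  0.073] ext [0.063 0.059 0.01 ] allmid [ 0.424 -0.286  0.049]
scene cover ztop 0.047 113 med [ 0.489 -0.382  0.045] mid [ 0.487 -0.382  0.044] ext [0.023 0.023 0.008] allmid [ 0.487 -0.382  0.034]
scene hot ztop 0.097 4652 med [ 0.657 -0.195  0.095] mid [ 0.651 -0.189  0.094] ext [0.154 0.156 0.01 ] allmid [ 0.603 -0.19   0.059]
scene tray ((633.0730590820312, 137.47862243652344), (291.53515625, 116.018310546875), 73.11271667480469)
pad [0.6036 0.0559] 0.01813565195049691 92.0
plate ((651.744873046875, -189.9314422607422), (143.52223205566406, 142.4996795654297), 7.242493152618408)
```

Emit:
drive_tool(travel=[[0,0,0],[0,0,0],[0,0,0],[0,0,0],[0,0,0],[0,0,0],[0,0,0]], dr=[[0,0,-8],[0,0,-8],[0,0,-8],[0,0,-8],[0,0,-8],[0,0,-8],[0,0,0]], grip=[1,1,1,1,1,1,1])

```text
time: 0.85
tool_pos: [0.2322, -0.4951, 0.1994]
tool_rot: [-0.004, 0.991, -0.13, -0.003]
ft_force: [-0.2, 0.6, -0.1]
finger_gap: 0.0852
```

```bash
cat > g.py <<'E'
# usage: g.py x y z  -> shift in tool axes (mm)
import sys
from h import *
from scipy.spatial.transform import Rotation as R
T=tpose();s=r.read_state()
print('t',round(s['time'],2),'pos',np.round(T[:3,3],4),'gap',round(s['finger_gap'],4),'F',np.round(s['ft_force'],1))
print('xaxis deg %.1f'%np.degrees(np.arctan2(T[1,0],T[0,0])),'z',np.round(T[:3,2],3),'q',np.round(s['q'],2))
D=np.diag([1,-1,-1.]);a=np.radians(-17);Rz=R.from_euler('z',a).as_matrix()
print('fix rot deg',np.round(np.degrees(R.from_matrix(T[:3,:3].T@Rz@D).as_rotvec()),2))
for i in range(1,len(sys.argv),3):
    t=np.array([float(v) for v in sys.argv[i:i+3]])
    print(t,'tool shift mm',np.round(T[:3,:3].T@(t-T[:3,3])*1000,1))
E
python3 g.py .424 -.285 .2 .424 -.285 .038
```

```text
t 0.85 pos [ 0.2322 -0.4951  0.1994] gap 0.0852 F [-0.2  0.6 -0.1]
xaxis deg -14.9 z [-0.004  0.008 -1.   ] q [ 1.19  0.32 -0.12  1.51  0.04  1.32  0.81]
fix rot deg [-0.39  0.37  2.05]
[ 0.424 -0.285  0.2  ] tool shift mm [ 131.1 -252.4    0.3]
[ 0.424 -0.285  0.038] tool shift mm [ 132.1 -251.3  162.3]
```

Emit:
drive_tool(travel=[[0.022,-0.042,0],[0.022,-0.042,0],[0.022,-0.042,0],[0.022,-0.042,0],[0.022,-0.042,0],[0.022,-0.042,0],[0,0,0]], dr=[[0,0,2],[0,0,0],[0,0,0],[0,0,0],[0,0,0],[0,0,0],[0,0,0]], grip=[1,1,1,1,1,1,1])

```text
time: 1.55
tool_pos: [0.4374, -0.2888, 0.1971]
tool_rot: [-0.004, 0.986, -0.165, -0.004]
ft_force: [1.3, -0.1, 0.7]
finger_gap: 0.0852
```

```bash
python3 g.py .424 -.285 .2 .424 -.285 .038
```

```text
t 1.55 pos [ 0.4374 -0.2888  0.1971] gap 0.0852 F [ 1.3 -0.1  0.7]
xaxis deg -19.0 z [-0.006  0.01  -1.   ] q [ 0.78  0.29 -0.28  1.57  0.08  1.3   0.15]
fix rot deg [-0.42  0.5  -1.96]
[ 0.424 -0.285  0.2  ] tool shift mm [-13.9   0.8  -2.8]
[ 0.424 -0.285  0.038] tool shift mm [-12.5   1.9 159.2]
```

Emit:
drive_tool(travel=[[-0.013,0.002,0.02],[0,0,0.03],[0,0,0.02],[0,0,0]], dr=[[-0.4,0.5,-2],[0,0,0],[0,0,0],[0,0,0]], grip=[1,1,1,1])

```text
time: 1.95
tool_pos: [0.4265, -0.2838, 0.1257]
tool_rot: [0.0, 0.989, -0.149, 0.001]
ft_force: [-1.1, 0.9, 0.3]
finger_gap: 0.0855
```

```bash
python3 g.py .424 -.285 .038; python3 - <<'E'
from h import *
p,d=r.snapshot('wrist');cv2.imwrite('pics/w1.png',p)
E
```

```text
t 1.95 pos [ 0.4265 -0.2838  0.1257] gap 0.0855 F [-1.1  0.9  0.3]
xaxis deg -17.1 z [ 0.002 -0.001 -1.   ] q [ 0.78  0.31 -0.28  1.73  0.09  1.12  0.17]
fix rot deg [-0.   -0.14 -0.11]
[ 0.424 -0.285  0.038] tool shift mm [-2.2  1.9 87.7]
```

View pics/w1.png

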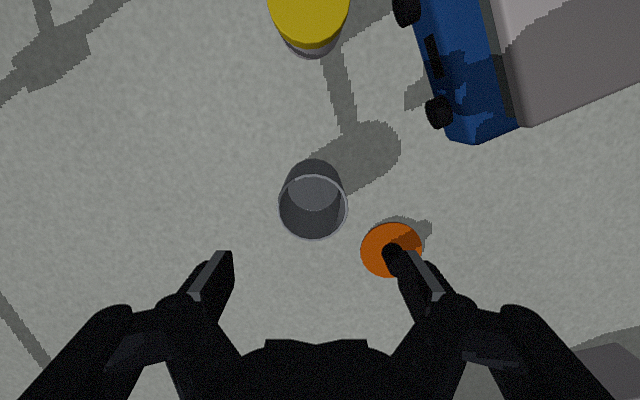

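```bash
python3 - <<'E'
from h import *
T=tpose()
print(ray('wrist',313,207,.075,T),ray('wrist',309,47-0,.075,T))
E
```

```text
[ 0.42547664 -0.28390657] [ 0.4581361 -0.1691969]
```

Emit:
drive_tool(travel=[[-0.002,0.002,0.03],[0,0,0.03],[0,0,0.025],[0,0,0]], dr=[[0,0,0],[0,0,0],[0,0,0],[0,0,0]], grip=[1,1,1,1])

```text
time: 2.4
tool_pos: [0.4304, -0.2908, 0.0462]
tool_rot: [0.004, 0.988, -0.153, 0.008]
ft_force: [0.0, 0.5, 0.3]
finger_gap: 0.0852
```

```bash
python3 g.py .424 -.285 .038
```

```text
t 2.4 pos [ 0.4304 -0.2908  0.0462] gap 0.0852 F [0.  0.5 0.3]
xaxis deg -17.6 z [ 0.015 -0.01  -1.   ] q [ 0.77  0.4  -0.26  1.82  0.13  0.92  0.14]
fix rot deg [ 0.3  -1.   -0.56]
[ 0.424 -0.285  0.038] tool shift mm [-8.  -3.7  8. ]
```

Emit:
drive_tool(travel=[[-0.007,-0.004,0.006],[0,0,0],[0,0,0]], dr=[[0.3,-1,-0.5],[0,0,0],[0,0,0]], grip=[1,1,1])

```text
time: 2.7
tool_pos: [0.428, -0.2869, 0.0442]
tool_rot: [0.001, 0.989, -0.149, 0.003]
ft_force: [0.1, 0.1, 0.5]
finger_gap: 0.0855
```

```bash
python3 g.py .425 -.285 .038
```

```text
t 2.7 pos [ 0.428  -0.2869  0.0442] gap 0.0855 F [0.1 0.1 0.5]
xaxis deg -17.1 z [ 0.005 -0.003 -1.   ] q [ 0.77  0.4  -0.27  1.82  0.13  0.93  0.14]
fix rot deg [ 0.1  -0.34 -0.15]
[ 0.425 -0.285  0.038] tool shift mm [-3.5 -1.   6.2]
```

Emit:
drive_tool(travel=[[-0.005,-0.001,0.008],[0,0,0],[0,0,0],[0,0,0],[0,0,0],[0,0,0],[0,0,0],[0,0,0]], dr=[[0.1,-0.4,0],[0,0,0],[0,0,0],[0,0,0],[0,0,0],[0,0,0],[0,0,0],[0,0,0]], grip=[1,1,0,0,0,0,0,0])

```text
time: 3.5
tool_pos: [0.4247, -0.2856, 0.0392]
tool_rot: [0.001, 0.989, -0.149, 0.001]
ft_force: [-1.0, -0.1, 2.2]
finger_gap: 0.0557
```

```bash
python3 g.py .425 -.285 .038
```

```text
t 3.5 pos [ 0.4247 -0.2856  0.0392] gap 0.0557 F [-1.  -0.1  2.2]
xaxis deg -17.2 z [ 0.002 -0.003 -1.   ] q [ 0.77  0.41 -0.27  1.83  0.13  0.92  0.14]
fix rot deg [ 0.12 -0.17 -0.19]
[ 0.425 -0.285  0.038] tool shift mm [ 0.1 -0.7  1.2]
```

Emit:
drive_tool(travel=[[0,0,-0.01],[0,0,-0.03],[0,0,-0.04],[0,0,-0.045],[0,0,-0.045],[0,0,0],[0,0,0]], dr=[[0,0,0],[0,0,0],[0,0,0],[0,0,0],[0,0,0],[0,0,0],[0,0,0]], grip=[0,0,0,0,0,0,0])

```text
time: 4.2
tool_pos: [0.423, -0.2838, 0.2164]
tool_rot: [0.0, 0.989, -0.149, -0.0]
ft_force: [-0.9, -0.9, -2.3]
finger_gap: 0.0558
```

```bash
python3 g.py .650 -.188 .2; python3 - <<'E'
from h import *
p,d=r.snapshot('wrist');cv2.imwrite('pics/w2.png',p)
E
```

```text
t 4.2 pos [ 0.423  -0.2838  0.2164] gap 0.0558 F [-0.9 -0.9 -2.3]
xaxis deg -17.1 z [-0.001 -0.    -1.   ] q [ 0.79  0.24 -0.29  1.59  0.07  1.33  0.2 ]
fix rot deg [ 0.01  0.04 -0.13]
[ 0.65  -0.188  0.2  ] tool shift mm [ 188.8 -158.4   16.3]
```

View pics/w2.png

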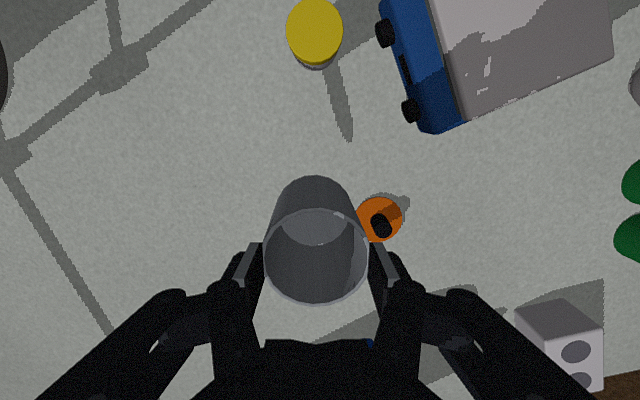

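```bash
python3 - <<'E'
from h import *
T=tpose()
p=ray('wrist',316,257,.252,T);print(p, T[:3,:3].T@(np.r_[p,.252]-T[:3,3]))
E
```

```text
[ 0.42425928 -0.28232718] [ 0.00014491 -0.00185102 -0.03515607]
```

Emit:
drive_tool(travel=[[0.036,-0.031,0],[0.036,-0.031,0],[0.036,-0.031,0],[0.036,-0.031,0],[0.036,-0.031,0],[0,0,0],[0,0,0]], dr=[[0,0,0],[0,0,0],[0,0,0],[0,0,0],[0,0,0],[0,0,0],[0,0,0]], grip=[0,0,0,0,0,0,0])

```text
time: 4.95
tool_pos: [0.6397, -0.1887, 0.1979]
tool_rot: [-0.001, 0.988, -0.153, -0.014]
ft_force: [-0.3, -0.6, -1.3]
finger_gap: 0.0561
```

```bash
python3 g.py .650 -.188 .135; python3 - <<'E'
from h import *
p,d=r.snapshot('wrist');cv2.imwrite('pics/w3.png',p)
E
```

```text
t 4.95 pos [ 0.6397 -0.1887  0.1979] gap 0.0561 F [-0.3 -0.6 -1.3]
xaxis deg -17.6 z [-0.027  0.006 -1.   ] q [ 0.44  0.61 -0.33  1.1   0.18  1.49 -0.16]
fix rot deg [ 0.16  1.57 -0.64]
[ 0.65  -0.188  0.135] tool shift mm [11.3 -3.9 62.6]
```

View pics/w3.png

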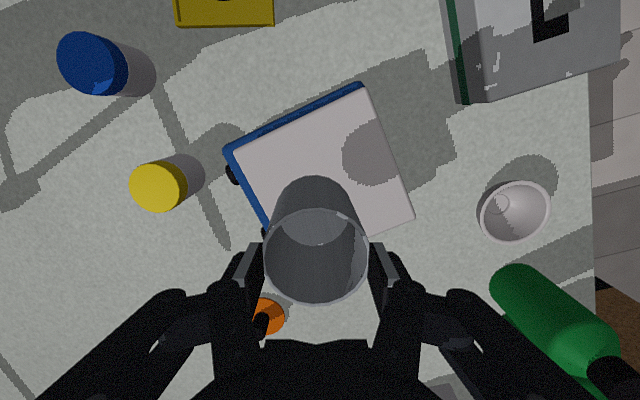

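Emit:
drive_tool(travel=[[0.011,-0.001,0.02],[0,0,0.02],[0,0,0],[0,0,0]], dr=[[0.2,1.6,-0.6],[0,0,0],[0,0,0],[0,0,0]], grip=[0,0,0,0])

```text
time: 5.4
tool_pos: [0.6451, -0.1935, 0.1557]
tool_rot: [0.0, 0.989, -0.15, -0.001]
ft_force: [0.9, 0.7, -0.6]
finger_gap: 0.056
```

```bash
python3 g.py .650 -.190 .135
```

```text
t 5.4 pos [ 0.6451 -0.1935  0.1557] gap 0.056 F [ 0.9  0.7 -0.6]
xaxis deg -17.3 z [-0.003  0.    -1.   ] q [ 0.45  0.62 -0.33  1.19  0.19  1.37 -0.16]
fix rot deg [ 0.04  0.17 -0.26]
[ 0.65  -0.19   0.135] tool shift mm [ 3.7 -4.8 20.6]
```

Emit:
drive_tool(travel=[[0.005,-0.006,0.009],[0,0,0.005],[0,0,0],[0,0,0]], dr=[[0,0.2,0],[0,0,0],[0,0,0],[0,0,0]], grip=[0,0,0,0])

```text
time: 5.8
tool_pos: [0.6526, -0.1907, 0.1441]
tool_rot: [0.001, 0.988, -0.151, 0.003]
ft_force: [-0.3, 0.3, -0.9]
finger_gap: 0.056
```

```bash
python3 g.py .650 -.190 .135
```

```text
t 5.8 pos [ 0.6526 -0.1907  0.1441] gap 0.056 F [-0.3  0.3 -0.9]
xaxis deg -17.4 z [ 0.005 -0.003 -1.   ] q [ 0.44  0.63 -0.32  1.19  0.2   1.34 -0.17]
fix rot deg [ 0.07 -0.32 -0.39]
[ 0.65  -0.19   0.135] tool shift mm [-2.7  0.1  9.1]
```

Emit:
drive_tool(travel=[[-0.003,0,0.007],[0,0,0.003],[0,0,0],[0,0,0]], dr=[[0,-0.3,0],[0,0,0],[0,0,0],[0,0,0]], grip=[0,0,0,0])

```text
time: 6.2
tool_pos: [0.6504, -0.1898, 0.1344]
tool_rot: [0.001, 0.989, -0.151, 0.001]
ft_force: [0.0, -0.1, -0.1]
finger_gap: 0.0556
```

```bash
python3 g.py .650 -.190 .135
```

```text
t 6.2 pos [ 0.6504 -0.1898  0.1344] gap 0.0556 F [ 0.  -0.1 -0.1]
xaxis deg -17.4 z [ 0.002 -0.002 -1.   ] q [ 0.44  0.64 -0.32  1.21  0.2   1.32 -0.17]
fix rot deg [ 0.06 -0.13 -0.39]
[ 0.65  -0.19   0.135] tool shift mm [-0.3  0.3 -0.6]
```

Emit:
drive_tool(travel=[[0,0,0.002],[0,0,0],[0,0,0],[0,0,0],[0,0,0],[0,0,0],[0,0,-0.03],[0,0,-0.04],[0,0,-0.03],[0,0,0]], dr=[[0,0,0],[0,0,0],[0,0,0],[0,0,0],[0,0,0],[0,0,0],[0,0,0],[0,0,0],[0,0,0],[0,0,0]], grip=[0,0,1,1,1,1,1,1,1,1])

```text
time: 7.2
tool_pos: [0.6495, -0.1895, 0.2359]
tool_rot: [0.0, 0.989, -0.151, -0.0]
ft_force: [0.9, 0.2, 0.0]
finger_gap: 0.0853
```

```bash
python3 g.py .487 -.382 .2; python3 - <<'E'
from h import *
for n in('wrist','top'):
  p,d=r.snapshot(n);cv2.imwrite(f'pics/{n}4.png',p)
E
```

```text
t 7.2 pos [ 0.6495 -0.1895  0.2359] gap 0.0853 F [0.9 0.2 0. ]
xaxis deg -17.4 z [-0.    -0.001 -1.   ] q [ 0.43  0.6  -0.33  1.02  0.18  1.54 -0.15]
fix rot deg [ 0.06 -0.   -0.39]
[ 0.487 -0.382  0.2  ] tool shift mm [-97.5 232.2  36.1]
```

View pics/wrist4.png

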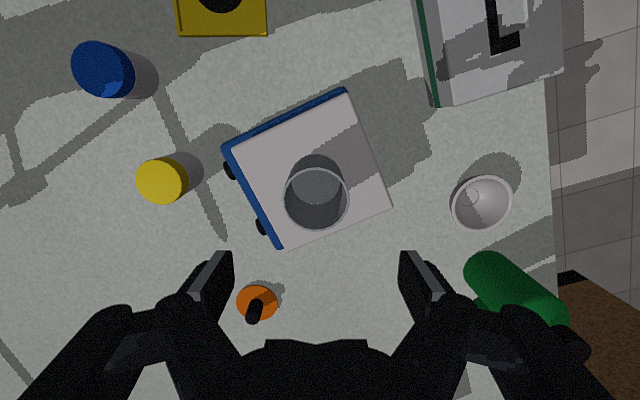

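```bash
python3 - <<'E'
from h import *
T=tpose()
print('rim',ray('wrist',316.5,200.5,.170,T))
q=np.array([ray('wrist',*c,.095,T) for c in((233,151),(350,93),(393,208),(282,248))]);print('plate',q.mean(0));print(q)
E
```

```text
rim [ 0.64816869 -0.18693523]
plate [ 0.64567608 -0.18497177]
[[ 0.57110002 -0.12965895]
 [ 0.70709028 -0.11065504]
 [ 0.72147947 -0.24451126]
 [ 0.58303456 -0.25506183]]
```

Emit:
drive_tool(travel=[[-0.016,0.037,0],[-0.016,0.037,0],[-0.016,0.037,0],[-0.016,0.037,0.01],[-0.016,0.037,0.02],[-0.01,0.03,0.03],[0,0,0.02],[0,0,0]], dr=[[0,0,0],[0,0,0],[0,0,0],[0,0,0],[0,0,0],[0,0,0],[0,0,0],[0,0,0]], grip=[1,1,1,1,1,1,1,1])

```text
time: 8.1
tool_pos: [0.4821, -0.3688, 0.1326]
tool_rot: [-0.005, 0.989, -0.149, -0.016]
ft_force: [0.6, 0.5, 0.1]
finger_gap: 0.0852
```

```bash
python3 g.py .487 -.382 .1; python3 - <<'E'
from h import *
for n in('wrist',):
  p,d=r.snapshot(n);cv2.imwrite(f'pics/{n}5.png',p)
E
```

```text
t 8.1 pos [ 0.4821 -0.3688  0.1326] gap 0.0852 F [0.6 0.5 0.1]
xaxis deg -17.2 z [-0.031  0.014 -0.999] q [ 0.81  0.52 -0.29  1.41  0.15  1.27  0.21]
fix rot deg [-0.25  1.94 -0.18]
[ 0.487 -0.382  0.1  ] tool shift mm [ 9.6 11.3 32.3]
```

View pics/wrist5.png

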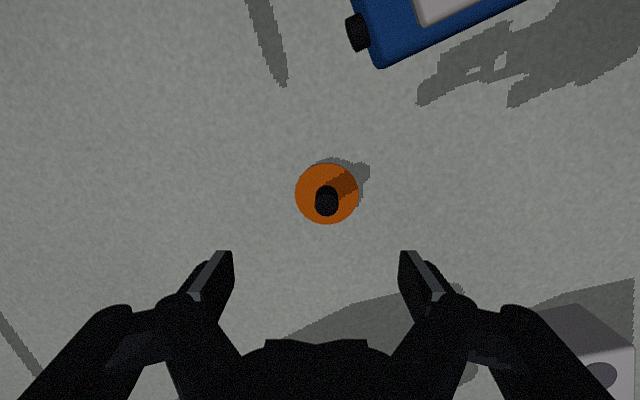

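Emit:
drive_tool(travel=[[0.007,0.013,0.02],[0,0,0.02],[0,0,0],[0,0,0]], dr=[[-0.2,2,0],[0,0,0],[0,0,0],[0,0,0]], grip=[1,1,1,1])

```text
time: 8.55
tool_pos: [0.4895, -0.3824, 0.0958]
tool_rot: [0.001, 0.989, -0.146, 0.004]
ft_force: [1.1, 0.1, 1.2]
finger_gap: 0.0856
```

```bash
python3 g.py .487 -.382 .016
```

```text
t 8.55 pos [ 0.4895 -0.3824  0.0958] gap 0.0856 F [1.1 0.1 1.2]
xaxis deg -16.8 z [ 0.008 -0.003 -1.   ] q [ 0.83  0.54 -0.29  1.46  0.16  1.15  0.22]
fix rot deg [ 0.05 -0.5   0.16]
[ 0.487 -0.382  0.016] tool shift mm [-3.2  0.3 79.8]
```

Emit:
drive_tool(travel=[[-0.003,0,0.025],[0,0,0.025],[0,0,0.015],[0,0,0]], dr=[[0,-0.5,0],[0,0,0],[0,0,0],[0,0,0]], grip=[1,1,1,1])

```text
time: 8.95
tool_pos: [0.4947, -0.3815, 0.0367]
tool_rot: [0.003, 0.99, -0.144, 0.006]
ft_force: [-0.3, 0.7, -0.2]
finger_gap: 0.0853
```

```bash
python3 g.py .487 -.382 .017
```

```text
t 8.95 pos [ 0.4947 -0.3815  0.0367] gap 0.0853 F [-0.3  0.7 -0.2]
xaxis deg -16.5 z [ 0.011 -0.007 -1.   ] q [ 0.82  0.6  -0.28  1.52  0.18  1.03  0.2 ]
fix rot deg [ 0.2  -0.75  0.48]
[ 0.487 -0.382  0.017] tool shift mm [-7.5  2.6 19.6]
```

Emit:
drive_tool(travel=[[-0.008,0.003,0.012],[0,0,0.006],[0,0,0],[0,0,0]], dr=[[0.2,-0.8,0.4],[0,0,0],[0,0,0],[0,0,0]], grip=[1,1,1,1])

```text
time: 9.35
tool_pos: [0.4884, -0.3836, 0.021]
tool_rot: [0.001, 0.989, -0.147, 0.002]
ft_force: [-0.3, -0.4, 0.1]
finger_gap: 0.0852
```

```bash
python3 g.py .487 -.382 .017
```

```text
t 9.35 pos [ 0.4884 -0.3836  0.021 ] gap 0.0852 F [-0.3 -0.4  0.1]
xaxis deg -16.9 z [ 0.003 -0.003 -1.   ] q [ 0.82  0.62 -0.27  1.53  0.19  1.01  0.2 ]
fix rot deg [ 0.1  -0.21  0.08]
[ 0.487 -0.382  0.017] tool shift mm [-1.8 -1.1  4. ]
```

Emit:
drive_tool(travel=[[-0.002,-0.001,0.005],[0,0,0],[0,0,0],[0,0,0],[0,0,0],[0,0,0],[0,0,0],[0,0,0],[0,0,0],[0,0,0],[0,0,0]], dr=[[0.1,-0.2,0],[0,0,0],[0,0,0],[0,0,0],[0,0,0],[0,0,0],[0,0,0],[0,0,0],[0,0,0],[0,0,0],[0,0,0]], grip=[1,1,0,0,0,0,0,0,0,0,0])

```text
time: 10.45
tool_pos: [0.4829, -0.383, 0.0218]
tool_rot: [0.001, 0.989, -0.148, -0.003]
ft_force: [-0.4, -0.3, -1.1]
finger_gap: 0.0002
```

```bash
python3 g.py .487 -.382 .017
```

```text
t 10.45 pos [ 0.4829 -0.383   0.0218] gap 0.0002 F [-0.4 -0.3 -1.1]
xaxis deg -17.0 z [-0.007 -0.002 -1.   ] q [ 0.82  0.62 -0.27  1.54  0.19  1.02  0.2 ]
fix rot deg [ 0.2   0.34 -0.02]
[ 0.487 -0.382  0.017] tool shift mm [ 3.7 -2.2  4.8]
```

```bash
python3 - <<'E'
from h import *
for n in('wrist','scene'):
  p,d=r.snapshot(n);cv2.imwrite(f'pics/{n}6.png',p);np.save(f'pics/{n}6.npy',d)
E
```

```text
(no output)
```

View pics/wrist6.png

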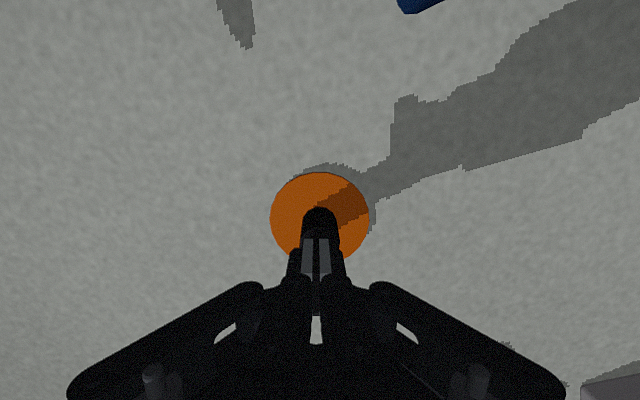

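View pics/scene6.png

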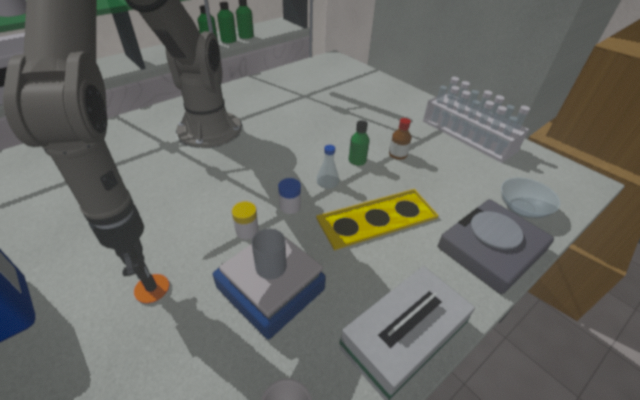

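```bash
python3 - <<'E'
from h import *
T=tpose()
for n,P in(('wrist',T),('scene',None)):
  p=cv2.imread(f'pics/{n}6.png');d=np.load(f'pics/{n}6.npy');hsv=cv2.cvtColor(p,cv2.COLOR_BGR2HSV)
  m=cv2.inRange(hsv,(3,150,50),(17,255,255))
  C=cloud(n,d,P)
  c=max(cv2.findContours(m,0,2)[0],key=cv2.contourArea)
  q=np.array([ray(n,u,v,.009,P) for u,v in cv2.convexHull(c)[:,0]])
  print(n,circ(q),cv2.minEnclosingCircle((q*1000).astype(np.float32)))
  k=(np.hypot(C[...,0]-.487,C[...,1]+.382)<.03)&(C[...,2]>.03)&(C[...,2]<.06)
  Q=C[k];print('hi pts',len(Q),np.round(np.median(Q,0),3) if len(Q) else '', np.round(Q.min(0),3),np.round(Q.max(0),3))
# fingers in wrist
p=cv2.imread('pics/wrist6.png')[150:400,200:440];cv2.imwrite('pics/crop6.png',cv2.convertScaleAbs(cv2.resize(p,None,fx=3,fy=3)[:600,:720],alpha=3))
d=np.load('pics/wrist6.npy');C=cloud('wrist',d,T)
L=(C-T[:3,3])@T[:3,:3]
for v in range(205,330,6): print(v,[tuple(np.round(L[v,u]*1000).astype(int)) for u in(308,319,330)])
E
```

```text
wrist (array([ 0.48578221, -0.37998365]), np.float64(0.03439044390882624)) ((485.76806640625, -380.0584716796875), 34.67506408691406)
hi pts 1040 [ 0.489 -0.373  0.044] [ 0.473 -0.385  0.03 ] [ 0.498 -0.368  0.06 ]
scene (array([ 0.48714783, -0.38174158]), np.float64(0.03264676371361823)) ((487.31109619140625, -381.6133117675781), 33.14596939086914)
hi pts 135 [ 0.493 -0.382  0.044] [ 0.481 -0.396  0.03 ] [ 0.5  -0.37  0.06]
205 [(np.int64(-5), np.int64(-15), np.int64(13)), (np.int64(2), np.int64(-15), np.int64(12)), (np.int64(10), np.int64(-15), np.int64(12))]
211 [(np.int64(-5), np.int64(-13), np.int64(7)), (np.int64(2), np.int64(-15), np.int64(2)), (np.int64(10), np.int64(-12), np.int64(9))]
217 [(np.int64(-5), np.int64(-13), np.int64(-4)), (np.int64(2), np.int64(-15), np.int64(-9)), (np.int64(9), np.int64(-12), np.int64(-3))]
223 [(np.int64(-5), np.int64(-13), np.int64(-14)), (np.int64(2), np.int64(-15), np.int64(-18)), (np.int64(8), np.int64(-13), np.int64(-14))]
229 [(np.int64(-4), np.int64(-13), np.int64(-23)), (np.int64(2), np.int64(-13), np.int64(-22)), (np.int64(8), np.int6
[... 1553 characters left out ...]
nt64(-83))]
301 [(np.int64(-3), np.int64(-9), np.int64(-81)), (np.int64(1), np.int64(3), np.int64(-65)), (np.int64(5), np.int64(-12), np.int64(-85))]
307 [(np.int64(-3), np.int64(-2), np.int64(-75)), (np.int64(1), np.int64(7), np.int64(-65)), (np.int64(5), np.int64(-17), np.int64(-94))]
313 [(np.int64(-3), np.int64(0), np.int64(-77)), (np.int64(1), np.int64(10), np.int64(-65)), (np.int64(4), np.int64(-17), np.int64(-97))]
319 [(np.int64(-3), np.int64(3), np.int64(-76)), (np.int64(3), np.int64(87), np.int64(22)), (np.int64(4), np.int64(-16), np.int64(-99))]
325 [(np.int64(-3), np.int64(6), np.int64(-76)), (np.int64(3), np.int64(94), np.int64(23)), (np.int64(4), np.int64(-15), np.int64(-100))]
```

View pics/crop6.png

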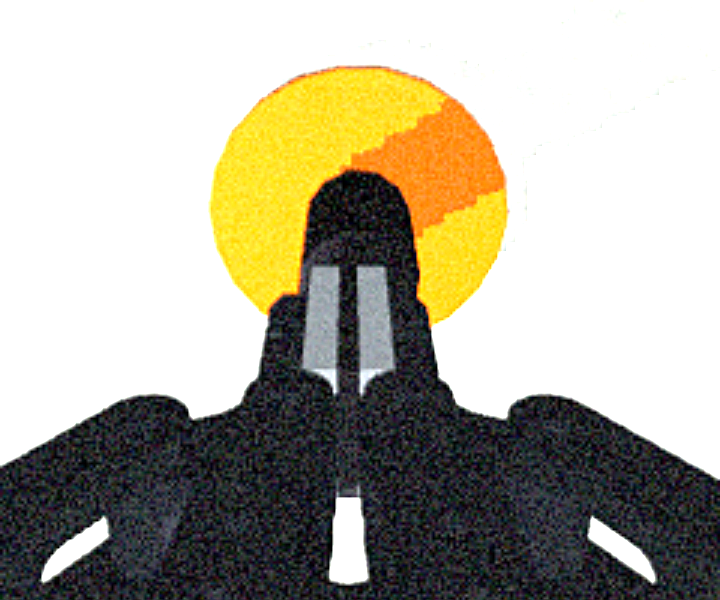

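```bash
python3 - <<'E'
from h import *
T=tpose()
for f in('wrist0','wrist6'):
  d=np.load(f'pics/{f}.npy');L=(cloud('wrist',d,T)-T[:3,3])@T[:3,:3]
  print(f)
  for v in (252,256,260,270,280,290): print(v,[tuple((np.round(L[v,u]*1000)).astype(int).tolist()) for u in(215,222,228,232,300,312,324)])
E
```

```text
wrist0
252 [(-49, -11, -47), (-45, -11, -48), (-43, -11, -46), (-123, 123, 204), (-23, 123, 203), (-6, 123, 204), (12, 122, 203)]
256 [(-48, -11, -51), (-44, -11, -51), (-43, -9, -48), (-43, -5, -40), (-23, 129, 204), (-6, 128, 202), (12, 129, 202)]
260 [(-46, -12, -55), (-42, -12, -56), (-43, -7, -48), (-43, -4, -41), (-23, 136, 203), (-6, 136, 203), (12, 136, 203)]
270 [(-44, -11, -63), (-43, -7, -56), (-43, -2, -49), (-43, 1, -43), (-24, 153, 203), (-6, 152, 203), (12, 153, 204)]
280 [(-43, -8, -66), (-43, -3, -58), (-43, 3, -49), (-43, 6, -45), (-24, 170, 203), (-6, 170, 203), (13, 171, 205)]
290 [(-43, -4, -67), (-42, 1, -60), (-43, 6, -53), (-129, 188, 203), (-24, 187, 203), (-6, 188, 204), (13, 187, 202)]
wrist6
252 [(-76, 26, 22), (-71, 26, 23), (-66, 26, 22), (-64, 26, 22), (-8, -8, -41), (-2, -11, -47), (4, -11, -47)]
256 [(-77, 30, 23), (-72, 30, 23), (-67, 29, 22), (-64, 29, 22), (-8, -8, -45), (-2, -11, -51), (4, -11, -50)]
260 [(-77, 32, 22), (-72, 34, 24), (-67, 33, 23), (-64, 33, 22), (-8, -7, -47), (-2, -12, -55), (4, -11, -54)]
270 [(-78, 42, 23), (-72, 41, 22), (-68, 41, 22), (-65, 42, 23), (-7, -7, -56), (-2, -11, -62), (0, -77, -170)]
280 [(-79, 50, 22), (-74, 51, 23), (-69, 50, 22), (-66, 50, 22), (-6, -13, -74), (-2, -7, -65), (3, -13, -73)]
290 [(-80, 59, 21), (-74, 59, 22), (-33, -13, -79), (-31, -12, -79), (-6, -12, -79), (-2, -3, -65), (3, -12, -78)]
```

Emit:
drive_tool(travel=[[0,0,-0.02],[0,0,-0.02],[0,0,0],[0,0,0]], dr=[[0,0,0],[0,0,0],[0,0,0],[0,0,0]], grip=[0,0,0,0])

```text
time: 10.95
tool_pos: [0.4823, -0.3816, 0.0597]
tool_rot: [-0.0, 0.989, -0.147, -0.005]
ft_force: [0.4, 0.5, -0.5]
finger_gap: 0.0001
```

```bash
python3 g.py .487 -.382 .0;python3 - <<'E'
from h import *
T=tpose()
p,d=r.snapshot('wrist');cv2.imwrite('pics/w7.png',p[100:400,120:520]*2)
L=(cloud('wrist',d,T)-T[:3,3])@T[:3,:3]
for v in range(200,270,4): print(v,[tuple((np.round(L[v,u]*1000)).astype(int).tolist()) for u in(300,308,312,319,324,330)])
hsv=cv2.cvtColor(p,cv2.COLOR_BGR2HSV);m=cv2.inRange(hsv,(3,150,50),(17,255,255))
c=max(cv2.findContours(m,0,2)[0],key=cv2.contourArea)
q=np.array([ray('wrist',u,v,.009,T) for u,v in cv2.convexHull(c)[:,0]]);print(cv2.minEnclosingCircle((q*1000).astype(np.float32)))
E
```

```text
t 10.95 pos [ 0.4823 -0.3816  0.0597] gap 0.0001 F [ 0.4  0.5 -0.5]
xaxis deg -17.0 z [-0.01   0.002 -1.   ] q [ 0.82  0.58 -0.28  1.5   0.17  1.1   0.21]
fix rot deg [0.06 0.58 0.04]
[ 0.487 -0.382  0.   ] tool shift mm [ 5.2 -1.  59.6]
200 [(-13, -6, 51), (-6, -9, 44), (-3, -12, 34), (2, -13, 29), (6, -13, 29), (11, -11, 38)]
204 [(-13, -3, 51), (-6, -10, 31), (-3, -12, 24), (2, -14, 19), (6, -14, 19), (10, -11, 27)]
208 [(-13, 0, 50), (-6, -10, 21), (-3, -12, 15), (2, -12, 14), (6, -12, 14), (10, -12, 16)]
212 [(-13, 4, 50), (-5, -9, 14), (-3, -9, 14), (2, -9, 15), (6, -9, 15), (10, -10, 14)]
216 [(-13, 7, 50), (-5, -6, 14), (-3, -6, 14), (2, -6, 15), (6, -6, 15), (10, -7, 13)]
220 [(-13, 11, 51), (-5, -3, 15), (-3, -3, 16), (2, -3, 15), (6, -3, 14), (10, -3, 15)]
224 [(-13, 15, 50), (-5, 0, 14), (-3, -1, 14), (2, 0, 14), (6, 0, 15), (10, 0, 15)]
228 [(-13, 18, 50), (-6, 3, 16), (-3, 3, 15), (2, 3, 14), (6, 3, 14), (10, 3, 14)]
232 [(-13, 22, 50), (-7, 22, 51), (-3, 6, 15), (2, 6, 15), (6, 6, 15), (10, 6, 15)]
236 [(-13, 26, 51), (-7, 26, 51), (-3, 26, 51), (3, 26, 50), (7, 26, 50), (12, 26, 51)]
240 [(-14, 34, 60), (-4, -12, -35), (-2, -11, -34), (2, -12, -34), (4, -12, -35), (12, 29, 50)]
244 [(-14, 38, 60), (-4, -12, -40), (-2, -11, -39), (2, -12, -39), (4, -11, -38), (13, 38, 60)]
248 [(-8, -7, -35), (-4, -12, -44), (-2, -11, -43), (2, -11, -42), (4, -11, -43), (8, -7, -35)]
252 [(-8, -7, -39), (-4, -11, -47), (-2, -11, -47), (2, -11, -47), (4, -11, -48), (7, -7, -40)]
256 [(-8, -7, -44), (-4, -12, -52), (-2, -11, -51), (2, -11, -50), (4, -11, -52), (7, -7, -44)]
260 [(-8, -7, -48), (-4, -12, -55), (-2, -11, -55), (2, -11, -55), (4, -11, -55), (7, -8, -48)]
264 [(-7, -7, -51), (-3, -11, -58), (-2, -11, -58), (1, -12, -59), (4, -12, -59), (6, -11, -59)]
268 [(-7, -8, -56), (-3, -11, -62), (-2, -11, -61), (1, -11, -61), (4, -11, -62), (6, -11, -62)]
((485.8836669921875, -380.3596496582031), 34.69266128540039)
```

View pics/w7.png

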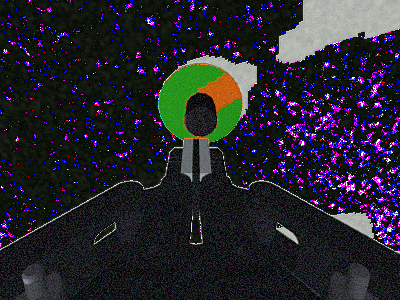

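Emit:
drive_tool(travel=[[0.005,-0.001,0],[0,0,0],[0,0,0],[0,0,0],[0,0,0.02],[0,0,0.02],[0,0,0],[0,0,0]], dr=[[0,0.6,0],[0,0,0],[0,0,0],[0,0,0],[0,0,0],[0,0,0],[0,0,0],[0,0,0]], grip=[1,1,1,1,1,1,1,1])

```text
time: 11.8
tool_pos: [0.4868, -0.3812, 0.0157]
tool_rot: [-0.0, 0.989, -0.147, -0.001]
ft_force: [0.3, -0.0, -0.3]
finger_gap: 0.0853
```

```bash
python3 g.py .487 -.381 -.018
```

```text
t 11.8 pos [ 0.4868 -0.3812  0.0157] gap 0.0853 F [ 0.3 -0.  -0.3]
xaxis deg -17.0 z [-0.002  0.001 -1.   ] q [ 0.82  0.63 -0.27  1.54  0.19  1.01  0.2 ]
fix rot deg [-0.03  0.13  0.05]
[ 0.487 -0.381 -0.018] tool shift mm [ 0.2 -0.3 33.7]
```

Emit:
drive_tool(travel=[[0,0,0.018],[0,0,0.013],[0,0,0],[0,0,0]], dr=[[0,0,0],[0,0,0],[0,0,0],[0,0,0]], grip=[1,1,1,1])

```text
time: 12.2
tool_pos: [0.489, -0.383, -0.0126]
tool_rot: [0.001, 0.989, -0.148, 0.001]
ft_force: [0.4, -0.0, -0.1]
finger_gap: 0.0854
```

```bash
python3 g.py .487 -.381 -.018
```

```text
t 12.2 pos [ 0.489  -0.383  -0.0126] gap 0.0854 F [ 0.4 -0.  -0.1]
xaxis deg -17.0 z [ 0.003 -0.002 -1.   ] q [ 0.81  0.66 -0.26  1.56  0.2   0.95  0.19]
fix rot deg [ 0.09 -0.18  0.03]
[ 0.487 -0.381 -0.018] tool shift mm [-2.5 -1.3  5.3]
```

Emit:
drive_tool(travel=[[-0.003,-0.002,0.004],[0,0,0],[0,0,0],[0,0,0],[0,0,0],[0,0,0],[0,0,0],[0,0,0],[0,0,0],[0,0,0]], dr=[[0.1,-0.2,0],[0,0,0],[0,0,0],[0,0,0],[0,0,0],[0,0,0],[0,0,0],[0,0,0],[0,0,0],[0,0,0]], grip=[1,1,0,0,0,0,0,0,0,0])

```text
time: 13.2
tool_pos: [0.4887, -0.3813, -0.0137]
tool_rot: [0.001, 0.989, -0.148, 0.002]
ft_force: [0.4, -0.1, 0.1]
finger_gap: 0.0223
```

```bash
python3 g.py .487 -.381 -.018
```

```text
t 13.2 pos [ 0.4887 -0.3813 -0.0137] gap 0.0223 F [ 0.4 -0.1  0.1]
xaxis deg -17.0 z [ 0.004 -0.003 -1.   ] q [ 0.81  0.66 -0.26  1.56  0.2   0.94  0.19]
fix rot deg [ 0.09 -0.27  0.02]
[ 0.487 -0.381 -0.018] tool shift mm [-1.7  0.2  4.3]
```

Emit:
drive_tool(travel=[[0,0,-0.01],[0,0,-0.03],[0,0,-0.045],[0,0,-0.045],[0,0,-0.045],[0,0,-0.04],[0,0,0],[0,0,0]], dr=[[0,0,0],[0,0,0],[0,0,0],[0,0,0],[0,0,0],[0,0,0],[0,0,0],[0,0,0]], grip=[0,0,0,0,0,0,0,0])

```text
time: 14.0
tool_pos: [0.4863, -0.3793, 0.2113]
tool_rot: [0.0, 0.989, -0.147, 0.001]
ft_force: [0.4, -0.1, -1.7]
finger_gap: 0.0225
```

```bash
python3 g.py .649 -.188 .2;python3 - <<'E'
from h import *
T=tpose()
p,d=r.snapshot('wrist');cv2.imwrite('pics/w8.png',p)
for n in('top','scene'):
  p,d=r.snapshot(n);C=cloud(n,d);M=(np.hypot(C[...,0]-.649,C[...,1]+.188)<.045)&(abs(C[...,2]-.168)<.006)
  Q=C[M];print(n,len(Q),np.round((Q.min(0)+Q.max(0))/2,4),np.ptp(Q,axis=0))
E
```

```text
t 14.0 pos [ 0.4863 -0.3793  0.2113] gap 0.0225 F [ 0.4 -0.1 -1.7]
xaxis deg -16.9 z [ 0.001 -0.    -1.   ] q [ 0.83  0.47 -0.3   1.29  0.13  1.4   0.24]
fix rot deg [-0.01 -0.07  0.08]
[ 0.649 -0.188  0.2  ] tool shift mm [  99.9 -230.4   11.5]
top 160 [ 0.65   -0.1889  0.1674] [0.05825988 0.05885004 0.01022427]
scene 295 [ 0.6505 -0.1898  0.1671] [0.05984397 0.05902717 0.01016029]
```

View pics/w8.png

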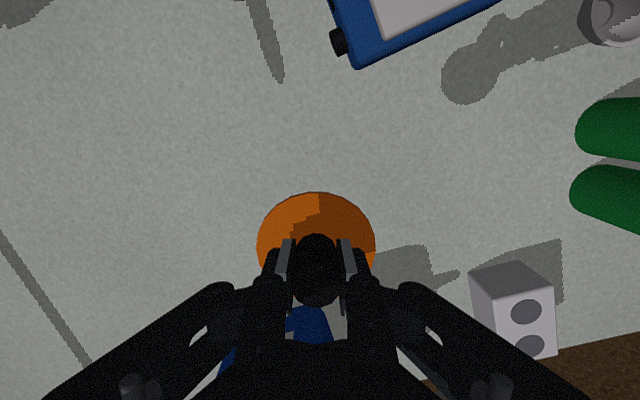

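Emit:
drive_tool(travel=[[0.016,-0.037,0],[0.016,-0.037,0],[0.016,-0.037,0],[0.016,-0.037,0],[0.016,-0.037,0],[0.01,-0.03,0],[0,0,0],[0,0,0],[0,0,0]], dr=[[0,0,0],[0,0,0],[0,0,0],[0,0,0],[0,0,0],[0,0,0],[0,0,0],[0,0,0],[0,0,0]], grip=[0,0,0,0,0,0,0,0,0])

```text
time: 15.05
tool_pos: [0.6285, -0.1943, 0.1873]
tool_rot: [-0.003, 0.988, -0.15, -0.019]
ft_force: [0.4, -0.0, -0.9]
finger_gap: 0.0225
```

```bash
python3 g.py .65 -.189 .1513
```

```text
t 15.05 pos [ 0.6285 -0.1943  0.1873] gap 0.0225 F [ 0.4 -0.  -0.9]
xaxis deg -17.3 z [-0.037  0.013 -0.999] q [ 0.46  0.61 -0.33  1.14  0.18  1.47 -0.15]
fix rot deg [-0.06  2.25 -0.28]
[ 0.65   -0.189   0.1513] tool shift mm [ 20.3 -11.4  35.2]
```

Emit:
drive_tool(travel=[[0.022,-0.012,-0.002],[0,0,0],[0,0,0]], dr=[[0,2.2,-0.3],[0,0,0],[0,0,0]], grip=[0,0,0])

```text
time: 15.35
tool_pos: [0.6526, -0.1939, 0.187]
tool_rot: [0.001, 0.989, -0.151, -0.0]
ft_force: [0.7, 0.2, -0.2]
finger_gap: 0.0225
```

```bash
python3 g.py .65 -.189 .1513
```

```text
t 15.35 pos [ 0.6526 -0.1939  0.187 ] gap 0.0225 F [ 0.7  0.2 -0.2]
xaxis deg -17.3 z [-0.001 -0.002 -1.   ] q [ 0.44  0.62 -0.33  1.11  0.19  1.44 -0.16]
fix rot deg [ 0.12  0.02 -0.32]
[ 0.65   -0.189   0.1513] tool shift mm [-4.  -3.9 35.7]
```

Emit:
drive_tool(travel=[[-0.004,-0.005,0.01],[0,0,0.005],[0,0,0],[0,0,0]], dr=[[0,0,0],[0,0,0],[0,0,0],[0,0,0]], grip=[0,0,0,0])

```text
time: 15.75
tool_pos: [0.6498, -0.1916, 0.1726]
tool_rot: [0.002, 0.988, -0.153, 0.0]
ft_force: [0.9, -0.2, -0.3]
finger_gap: 0.0224
```

```bash
python3 g.py .65 -.189 .1513
```

```text
t 15.75 pos [ 0.6498 -0.1916  0.1726] gap 0.0224 F [ 0.9 -0.2 -0.3]
xaxis deg -17.6 z [ 0.    -0.004 -1.   ] q [ 0.44  0.62 -0.33  1.15  0.2   1.4  -0.17]
fix rot deg [ 0.24 -0.09 -0.59]
[ 0.65   -0.189   0.1513] tool shift mm [-0.6 -2.6 21.3]
```

Emit:
drive_tool(travel=[[0,-0.004,0.006],[0,0,0.005],[0,0,0],[0,0,0]], dr=[[0.3,0,-0.6],[0,0,0],[0,0,0],[0,0,0]], grip=[0,0,0,0])

```text
time: 16.15
tool_pos: [0.6515, -0.1887, 0.1614]
tool_rot: [-0.0, 0.989, -0.148, 0.002]
ft_force: [0.4, 0.1, -0.2]
finger_gap: 0.0227
```

```bash
python3 g.py .65 -.189 .1513
python3 - <<'E'
from h import *
for n in('wrist','scene'):
  p,d=r.snapshot(n);cv2.imwrite(f'pics/{n}9.png',p if n=='wrist' else cv2.resize(p[190:330,190:350],None,fx=4,fy=4))
E
```

```text
t 16.15 pos [ 0.6515 -0.1887  0.1614] gap 0.0227 F [ 0.4  0.1 -0.2]
xaxis deg -17.0 z [ 0.003  0.    -1.   ] q [ 0.44  0.63 -0.33  1.17  0.2   1.38 -0.16]
fix rot deg [-0.07 -0.18 -0.01]
[ 0.65   -0.189   0.1513] tool shift mm [-1.4  0.7 10.1]
```

View pics/wrist9.png

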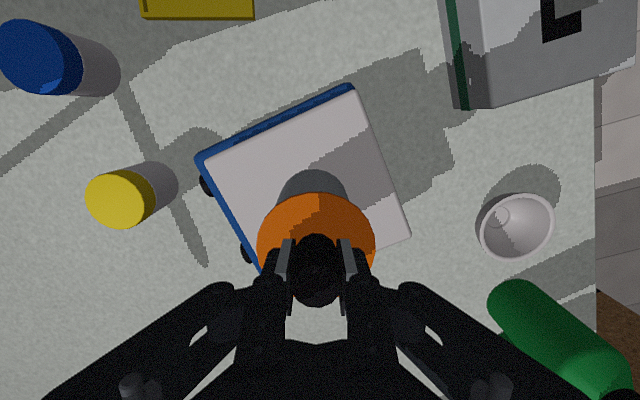

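View pics/scene9.png

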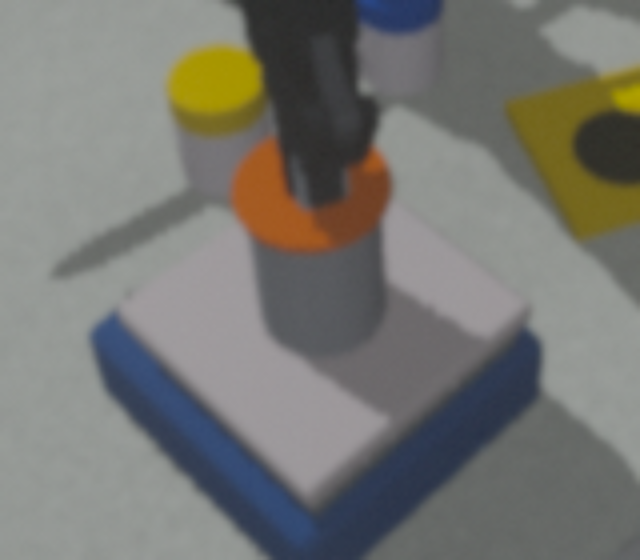

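Aligned. Lower in small steps.

Emit:
drive_tool(travel=[[-0.002,0.001,0.004],[0,0,0.003],[0,0,0.001],[0,0,0]], dr=[[0,-0.2,0],[0,0,0],[0,0,0],[0,0,0]], grip=[0,0,0,0])

```text
time: 16.65
tool_pos: [0.6492, -0.1893, 0.153]
tool_rot: [-0.0, 0.989, -0.148, -0.0]
ft_force: [-0.4, -0.2, -0.5]
finger_gap: 0.0222
```

```bash
python3 g.py .65 -.189 .1513
```

```text
t 16.65 pos [ 0.6492 -0.1893  0.153 ] gap 0.0222 F [-0.4 -0.2 -0.5]
xaxis deg -17.0 z [ 0.     0.001 -1.   ] q [ 0.45  0.63 -0.33  1.18  0.2   1.36 -0.16]
fix rot deg [-0.05  0.01 -0.02]
[ 0.65   -0.189   0.1513] tool shift mm [ 0.7 -0.5  1.7]
```

Emit:
drive_tool(travel=[[0,0,0.002],[0,0,0.001],[0,0,0],[0,0,0],[0,0,0],[0,0,0],[0,0,0],[0,0,0],[0,0,-0.03],[0,0,-0.04],[0,0,-0.03],[0,0,0]], dr=[[0,0,0],[0,0,0],[0,0,0],[0,0,0],[0,0,0],[0,0,0],[0,0,0],[0,0,0],[0,0,0],[0,0,0],[0,0,0],[0,0,0]], grip=[0,0,0,1,1,1,1,1,1,1,1,1])

```text
time: 17.85
tool_pos: [0.6483, -0.1892, 0.2517]
tool_rot: [-0.001, 0.989, -0.148, -0.002]
ft_force: [0.4, 0.1, 0.3]
finger_gap: 0.0856
```

```bash
python3 g.py .467 -.14 .2
python3 - <<'E'
from h import *
for n in('top','scene'):
  p,d=r.snapshot(n)
  C=cloud(n,d);cv2.imwrite(f'pics/{n}10.png',cv2.resize(p[190:330,190:350],None,fx=4,fy=4))
  hsv=cv2.cvtColor(p,cv2.COLOR_BGR2HSV);m=cv2.inRange(hsv,(3,150,50),(17,255,255))>0
  M=m&(np.hypot(C[...,0]-.65,C[...,1]+.189)<.08);Q=C[M];Q=Q[Q[:,2]>.15]
  A=np.c_[Q[:,:2],np.ones(len(Q))];print(n,len(Q),(Q.min(0)+Q.max(0))/2,'tilt',np.linalg.lstsq(A,Q[:,2],rcond=None)[0][:2],'z',np.median(Q[:,2]))
E
```

```text
t 17.85 pos [ 0.6483 -0.1892  0.2517] gap 0.0856 F [0.4 0.1 0.3]
xaxis deg -17.0 z [-0.003  0.002 -1.   ] q [ 0.43  0.6  -0.34  0.99  0.19  1.58 -0.15]
fix rot deg [-0.05  0.2  -0.01]
[ 0.467 -0.14   0.2  ] tool shift mm [-187.6    6.    52.4]
top 575 [ 0.64044858 -0.18643115  0.25427208] tilt [-0.33037211  0.06999958] z 0.17449622953656185
scene 666 [ 0.65053367 -0.19142598  0.18889494] tilt [-0.00231269  0.00822245] z 0.17424113080278822
```

View pics/scene10.png

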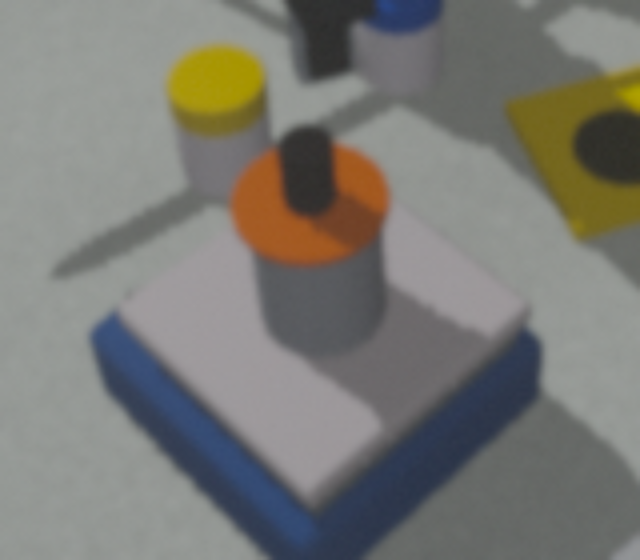

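Emit:
drive_tool(travel=[[-0.038,0.001,0],[-0.038,0.001,0],[-0.038,0.001,0.01],[-0.038,0.001,0.02],[-0.025,0.001,0.03],[0,0,0.03],[0,0,0.02],[0,0,0],[0,0,0]], dr=[[0,0,0],[0,0,0],[0,0,0],[0,0,0],[0,0,0],[0,0,0],[0,0,0],[0,0,0],[0,0,0]], grip=[1,1,1,1,1,1,1,1,1])

```text
time: 18.85
tool_pos: [0.4534, -0.1372, 0.1173]
tool_rot: [-0.003, 0.989, -0.149, -0.022]
ft_force: [0.6, 0.1, -0.0]
finger_gap: 0.0852
```

```bash
python3 g.py .468 -.141 .0
```

```text
t 18.85 pos [ 0.4534 -0.1372  0.1173] gap 0.0852 F [ 0.6  0.1 -0. ]
xaxis deg -17.1 z [-0.042  0.012 -0.999] q [ 0.56  0.29 -0.37  1.79  0.11  1.13 -0.14]
fix rot deg [ 0.03  2.53 -0.11]
[ 0.468 -0.141  0.   ] tool shift mm [ 20.2  -0.7 116.5]
```

Emit:
drive_tool(travel=[[0.016,0,0.02],[0,0,0.02],[0,0,0],[0,0,0]], dr=[[0,2.5,0],[0,0,0],[0,0,0],[0,0,0]], grip=[1,1,1,1])

```text
time: 19.25
tool_pos: [0.4724, -0.1428, 0.0789]
tool_rot: [0.001, 0.989, -0.149, 0.004]
ft_force: [-0.1, -0.1, 0.3]
finger_gap: 0.0857
```

```bash
python3 g.py .468 -.141 .0
```

```text
t 19.25 pos [ 0.4724 -0.1428  0.0789] gap 0.0857 F [-0.1 -0.1  0.3]
xaxis deg -17.1 z [ 0.007 -0.002 -1.   ] q [ 0.56  0.33 -0.37  1.84  0.14  0.99 -0.17]
fix rot deg [ 0.   -0.44 -0.13]
[ 0.468 -0.141  0.   ] tool shift mm [-5.3 -0.4 78.9]
```

Emit:
drive_tool(travel=[[-0.006,0,0.012],[0,0,0.012],[-0.001,0,0.01],[0,0,0],[0,0,0]], dr=[[0,-0.5,0],[0,0,0],[0,0,0],[0,0,0],[0,0,0]], grip=[1,1,1,1,1])

```text
time: 19.75
tool_pos: [0.4676, -0.1412, 0.0448]
tool_rot: [0.0, 0.989, -0.149, 0.001]
ft_force: [0.5, 0.1, 0.6]
finger_gap: 0.085
```

```bash
python3 g.py .468 -.141 .0
```

```text
t 19.75 pos [ 0.4676 -0.1412  0.0448] gap 0.085 F [0.5 0.1 0.6]
xaxis deg -17.1 z [ 0.003 -0.001 -1.   ] q [ 0.55  0.37 -0.36  1.88  0.16  0.91 -0.19]
fix rot deg [ 0.   -0.17 -0.14]
[ 0.468 -0.141  0.   ] tool shift mm [ 0.2 -0.3 44.8]
```

Emit:
drive_tool(travel=[[0,0,0.012],[0,0,0.012],[-0.001,0,0.012],[-0.001,0,0.006],[0,0,0],[0,0,0]], dr=[[0,0,0],[0,0,0],[0,0,0],[0,0,0],[0,0,0],[0,0,0]], grip=[1,1,1,1,1,1])

```text
time: 20.35
tool_pos: [0.4658, -0.1406, -0.0011]
tool_rot: [0.0, 0.989, -0.149, 0.001]
ft_force: [-0.1, 0.1, 0.1]
finger_gap: 0.0849
```

```bash
python3 g.py .468 -.141 .0
```

```text
t 20.35 pos [ 0.4658 -0.1406 -0.0011] gap 0.0849 F [-0.1  0.1  0.1]
xaxis deg -17.1 z [ 0.003 -0.001 -1.   ] q [ 0.53  0.43 -0.34  1.93  0.19  0.81 -0.22]
fix rot deg [-0.01 -0.16 -0.14]
[ 0.468 -0.141  0.   ] tool shift mm [ 2.2 -0.3 -1.1]
```

Emit:
drive_tool(travel=[[0.002,0,0],[0,0,0],[0,0,0],[0,0,0],[0,0,0],[0,0,0],[0,0,0]], dr=[[0,0,0],[0,0,0],[0,0,0],[0,0,0],[0,0,0],[0,0,0],[0,0,0]], grip=[1,0,0,0,0,0,0])

```text
time: 21.05
tool_pos: [0.4688, -0.1414, 0.0003]
tool_rot: [0.0, 0.989, -0.149, 0.002]
ft_force: [-0.2, 0.1, 0.5]
finger_gap: 0.0555
```

```bash
python3 g.py .631 .1406 .2
```

```text
t 21.05 pos [ 4.688e-01 -1.414e-01  3.000e-04] gap 0.0555 F [-0.2  0.1  0.5]
xaxis deg -17.1 z [ 0.005 -0.001 -1.   ] q [ 0.53  0.43 -0.34  1.92  0.19  0.81 -0.22]
fix rot deg [ 0.   -0.28 -0.15]
[0.631  0.1406 0.2   ] tool shift mm [  72.9 -317.3 -199.4]
```

Emit:
drive_tool(travel=[[0,0,-0.01],[0,0,-0.025],[0,0,-0.03],[0,0,-0.03],[0,0,-0.03],[0,0,-0.025],[0,0,0],[0,0,0]], dr=[[0,0,0],[0,0,0],[0,0,0],[0,0,0],[0,0,0],[0,0,0],[0,0,0],[0,0,0]], grip=[0,0,0,0,0,0,0,0])

```text
time: 21.85
tool_pos: [0.466, -0.1405, 0.1575]
tool_rot: [0.0, 0.989, -0.149, 0.001]
ft_force: [-0.5, -0.6, -2.5]
finger_gap: 0.0559
```

```bash
python3 g.py .631 .1406 .17
```

```text
t 21.85 pos [ 0.466  -0.1405  0.1575] gap 0.0559 F [-0.5 -0.6 -2.5]
xaxis deg -17.1 z [ 0.002 -0.001 -1.   ] q [ 0.58  0.24 -0.38  1.74  0.09  1.18 -0.13]
fix rot deg [-0.   -0.1  -0.08]
[0.631  0.1406 0.17  ] tool shift mm [  75.2 -317.1  -12.4]
```

Emit:
drive_tool(travel=[[0.007,-0.02,-0.003],[0.008,-0.035,-0.003],[0.008,-0.035,-0.003],[0.008,-0.035,-0.003],[0.008,-0.035,-0.003],[0.008,-0.035,-0.003],[0.008,-0.035,-0.003],[0.008,-0.035,0],[0.008,-0.03,0],[0.004,-0.015,0],[0,0,0],[0,0,0]], dr=[[0,0,0],[0,0,0],[0,0,0],[0,0,0],[0,0,0],[0,0,0],[0,0,0],[0,0,0],[0,0,0],[0,0,0],[0,0,0],[0,0,0]], grip=[0,0,0,0,0,0,0,0,0,0,0,0])

```text
time: 23.05
tool_pos: [0.6212, 0.1385, 0.1513]
tool_rot: [0.005, 0.988, -0.152, -0.02]
ft_force: [-0.0, -0.8, -2.1]
finger_gap: 0.0556
```

```bash
python3 g.py .631 .1406 .0045
python3 - <<'E'
from h import *
p,d=r.snapshot('wrist');cv2.imwrite('pics/w11.png',p)
E
```

```text
t 23.05 pos [0.6212 0.1385 0.1513] gap 0.0556 F [-0.  -0.8 -2.1]
xaxis deg -17.5 z [-0.041 -0.005 -0.999] q [ 0.03  0.6  -0.45  1.27  0.24  1.37 -0.72]
fix rot deg [ 0.95  2.18 -0.44]
[0.631  0.1406 0.0045] tool shift mm [ 14.3  -7.4 146.2]
```

View pics/w11.png

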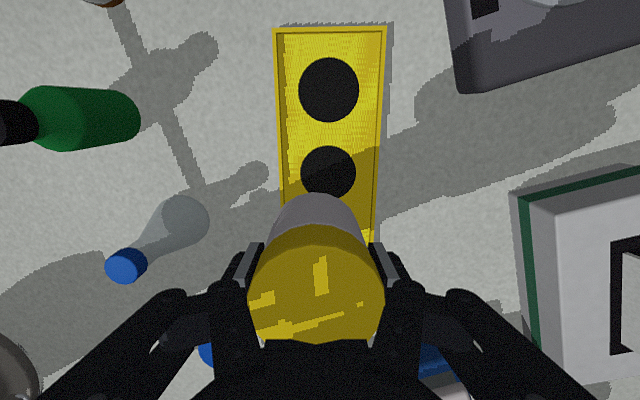

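```bash
python3 - <<'E'
from h import *
T=tpose();print(ray('wrist',328.5,90,.004,T),ray('wrist',328,173,.004,T))
E
```

```text
[0.65628115 0.22593898] [0.63040831 0.14133253]
```

Emit:
drive_tool(travel=[[0.01,-0.005,0.012],[0,0,0.015],[0,0,0.015],[0,0,0],[0,0,0]], dr=[[0.9,2.2,-0.4],[0,0,0],[0,0,0],[0,0,0],[0,0,0]], grip=[0,0,0,0,0])

```text
time: 23.6
tool_pos: [0.6299, 0.1301, 0.1069]
tool_rot: [0.004, 0.988, -0.153, -0.0]
ft_force: [-0.2, 0.2, -2.6]
finger_gap: 0.0555
```

```bash
python3 g.py .631 .1406 .0045
```

```text
t 23.6 pos [0.6299 0.1301 0.1069] gap 0.0555 F [-0.2  0.2 -2.6]
xaxis deg -17.6 z [-0.001 -0.008 -1.   ] q [ 0.04  0.61 -0.44  1.36  0.27  1.24 -0.73]
fix rot deg [ 0.45 -0.05 -0.59]
[0.631  0.1406 0.0045] tool shift mm [ -2.2 -11.2 102.3]
```

Emit:
drive_tool(travel=[[-0.002,-0.012,0.005],[0,0,0.012],[0,0,0.012],[0,0,0.012],[0,0,0],[0,0,0]], dr=[[0.5,0,-0.6],[0,0,0],[0,0,0],[0,0,0],[0,0,0],[0,0,0]], grip=[0,0,0,0,0,0])

```text
time: 24.2
tool_pos: [0.6325, 0.1423, 0.0638]
tool_rot: [-0.001, 0.989, -0.148, 0.002]
ft_force: [-0.1, 0.5, -2.1]
finger_gap: 0.0561
```

```bash
python3 g.py .631 .1406 .0045
```

```text
t 24.2 pos [0.6325 0.1423 0.0638] gap 0.0561 F [-0.1  0.5 -2.1]
xaxis deg -17.0 z [ 0.003  0.001 -1.   ] q [ 0.03  0.65 -0.44  1.4   0.29  1.15 -0.75]
fix rot deg [-0.13 -0.16 -0.02]
[0.631  0.1406 0.0045] tool shift mm [-1.1  2.2 59.3]
```

Emit:
drive_tool(travel=[[-0.001,0.001,0.012],[0,0,0.012],[0,0,0.01],[0,0,0.01],[0,0,0],[0,0,0]], dr=[[-0.1,-0.2,0],[0,0,0],[0,0,0],[0,0,0],[0,0,0],[0,0,0]], grip=[0,0,0,0,0,0])

```text
time: 24.8
tool_pos: [0.6311, 0.1412, 0.0154]
tool_rot: [-0.0, 0.989, -0.148, -0.001]
ft_force: [1.0, 0.1, -2.2]
finger_gap: 0.056
```

```bash
python3 g.py .631 .1406 .0045
```

```text
t 24.8 pos [0.6311 0.1412 0.0154] gap 0.056 F [ 1.   0.1 -2.2]
xaxis deg -17.0 z [-0.001  0.    -1.   ] q [ 0.02  0.7  -0.42  1.44  0.31  1.06 -0.76]
fix rot deg [ 0.01  0.08 -0.04]
[0.631  0.1406 0.0045] tool shift mm [ 0.1  0.6 10.9]
```

Emit:
drive_tool(travel=[[0,0,0.005],[0,0,0.004],[0,0,0.001],[0,0,0],[0,0,0]], dr=[[0,0,0],[0,0,0],[0,0,0],[0,0,0],[0,0,0]], grip=[0,0,0,0,0])

```text
time: 25.3
tool_pos: [0.6322, 0.1416, 0.0059]
tool_rot: [-0.001, 0.989, -0.148, 0.001]
ft_force: [-0.9, -0.2, -2.4]
finger_gap: 0.0561
```

```bash
python3 g.py .631 .1406 .0045
```

```text
t 25.3 pos [0.6322 0.1416 0.0059] gap 0.0561 F [-0.9 -0.2 -2.4]
xaxis deg -17.1 z [ 0.001  0.001 -1.   ] q [ 0.02  0.71 -0.42  1.45  0.31  1.04 -0.77]
fix rot deg [-0.08 -0.05 -0.05]
[0.631  0.1406 0.0045] tool shift mm [-0.9  1.3  1.4]
```

Emit:
drive_tool(travel=[[-0.001,0.001,0.002],[0,0,0.001],[0,0,0],[0,0,0],[0,0,0],[0,0,0],[0,0,0],[0,0,-0.02],[0,0,-0.03],[0,0,-0.03],[0,0,-0.03],[0,0,0]], dr=[[0,0,0],[0,0,0],[0,0,0],[0,0,0],[0,0,0],[0,0,0],[0,0,0],[0,0,0],[0,0,0],[0,0,0],[0,0,0],[0,0,0]], grip=[0,0,0,1,1,1,1,1,1,1,1,1])

```text
time: 26.5
tool_pos: [0.6313, 0.1411, 0.1174]
tool_rot: [-0.001, 0.989, -0.148, 0.001]
ft_force: [0.4, -0.8, 1.0]
finger_gap: 0.0855
```

```bash
python3 g.py .426 .269 .14
python3 - <<'E'
from h import *
p,d=r.snapshot('wrist');cv2.imwrite('pics/w12.png',p)
E
```

```text
t 26.5 pos [0.6313 0.1411 0.1174] gap 0.0855 F [ 0.4 -0.8  1. ]
xaxis deg -17.0 z [ 0.002  0.002 -1.   ] q [ 0.03  0.6  -0.45  1.34  0.26  1.25 -0.73]
fix rot deg [-0.12 -0.09 -0.04]
[0.426 0.269 0.14 ] tool shift mm [-233.7  -62.2  -22.9]
```

View pics/w12.png

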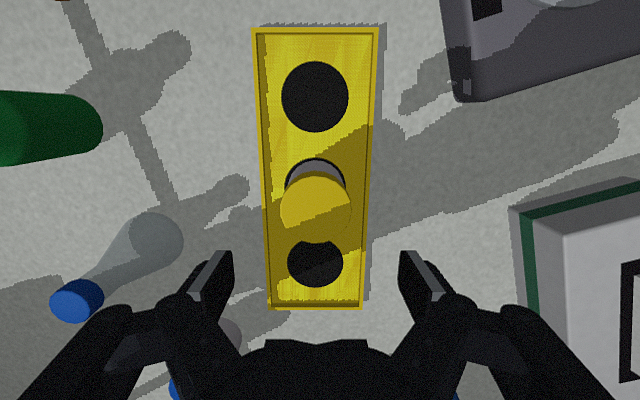

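Emit:
drive_tool(travel=[[-0.015,-0.004,-0.03],[-0.03,-0.008,-0.02],[-0.035,-0.009,0],[-0.035,-0.009,0],[-0.035,-0.009,0],[-0.035,-0.009,0],[-0.025,-0.007,0],[-0.01,-0.004,0],[0,0,0],[0,0,0]], dr=[[0,0,0],[0,0,0],[0,0,0],[0,0,0],[0,0,0],[0,0,0],[0,0,0],[0,0,0],[0,0,0],[0,0,0]], grip=[1,1,1,1,1,1,1,1,1,1])

```text
time: 27.55
tool_pos: [0.426, 0.2588, 0.1546]
tool_rot: [0.007, 0.989, -0.151, -0.009]
ft_force: [0.8, 0.4, 0.2]
finger_gap: 0.0854
```

```bash
python3 g.py .426 .269 .07
```

```text
t 27.55 pos [0.426  0.2588 0.1546] gap 0.0854 F [0.8 0.4 0.2]
xaxis deg -17.3 z [-0.019 -0.011 -1.   ] q [-0.13  0.31 -0.56  1.69  0.17  1.22 -1.04]
fix rot deg [ 0.9   0.86 -0.33]
[0.426 0.269 0.07 ] tool shift mm [ -1.8 -11.   84.5]
```

Emit:
drive_tool(travel=[[-0.003,-0.01,0.006],[0,0,0.012],[0,0,0.012],[0,0,0],[0,0,0]], dr=[[0.9,0.9,-0.3],[0,0,0],[0,0,0],[0,0,0],[0,0,0]], grip=[1,1,1,1,1])

```text
time: 28.05
tool_pos: [0.4324, 0.2627, 0.1202]
tool_rot: [0.002, 0.988, -0.154, 0.0]
ft_force: [0.8, 0.1, 0.6]
finger_gap: 0.0852
```

```bash
python3 g.py .426 .269 .07
python3 - <<'E'
from h import *
T=tpose();p,d=r.snapshot('wrist');cv2.imwrite('pics/w13.png',p)
C=cloud('wrist',d,T);L=(C-T[:3,3])@T[:3,:3]
M=(C[...,2]>.12)&(C[...,2]<.134)&(np.hypot(C[...,0]-.426,C[...,1]-.269)<.03);Q=C[M];print(len(Q),np.round((Q.min(0)+Q.max(0))/2,4),np.ptp(Q,axis=0))
E
```

```text
t 28.05 pos [0.4324 0.2627 0.1202] gap 0.0852 F [0.8 0.1 0.6]
xaxis deg -17.7 z [ 0.    -0.004 -1.   ] q [-0.15  0.34 -0.55  1.74  0.2   1.12 -1.07]
fix rot deg [ 0.21 -0.07 -0.75]
[0.426 0.269 0.07 ] tool shift mm [-8.1 -4.2 50.2]
2053 [0.4245 0.2717 0.126 ] [0.03138074 0.03121791 0.01194328]
```

View pics/w13.png

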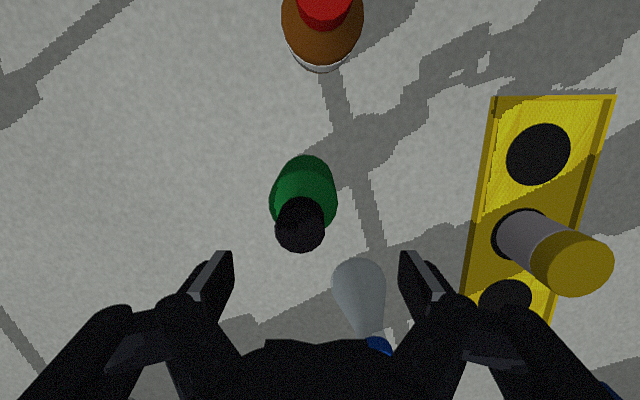

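Emit:
drive_tool(travel=[[-0.008,-0.006,0.004],[0,0,0.008],[0,0,0],[0,0,0]], dr=[[0.2,0,-0.7],[0,0,0],[0,0,0],[0,0,0]], grip=[1,1,1,1])

```text
time: 28.5
tool_pos: [0.4264, 0.2718, 0.1078]
tool_rot: [-0.0, 0.989, -0.148, 0.001]
ft_force: [-0.1, 0.9, -0.1]
finger_gap: 0.0853
```

```bash
python3 g.py .4255 .27 .07
```

```text
t 28.5 pos [0.4264 0.2718 0.1078] gap 0.0853 F [-0.1  0.9 -0.1]
xaxis deg -17.0 z [ 0.002  0.    -1.   ] q [-0.16  0.35 -0.55  1.76  0.21  1.09 -1.08]
fix rot deg [-0.06 -0.11  0.01]
[0.4255 0.27   0.07  ] tool shift mm [-0.4  2.  37.8]
```

Emit:
drive_tool(travel=[[0,0.001,0.012],[0,0,0.012],[0,0,0.01],[0,0,0.002],[0,0,0],[0,0,0]], dr=[[0,0,0],[0,0,0],[0,0,0],[0,0,0],[0,0,0],[0,0,0]], grip=[1,1,1,1,1,1])

```text
time: 29.1
tool_pos: [0.4258, 0.2701, 0.0679]
tool_rot: [0.0, 0.989, -0.148, 0.0]
ft_force: [0.0, -0.1, -0.3]
finger_gap: 0.0856
```

```bash
python3 g.py .4255 .27 .07
```

```text
t 29.1 pos [0.4258 0.2701 0.0679] gap 0.0856 F [ 0.  -0.1 -0.3]
xaxis deg -17.0 z [ 0.001 -0.001 -1.   ] q [-0.18  0.39 -0.54  1.81  0.24  1.   -1.11]
fix rot deg [ 0.02 -0.06  0.  ]
[0.4255 0.27   0.07  ] tool shift mm [-0.3  0.2 -2.1]
```

Good position; raise 2 mm and close.

Emit:
drive_tool(travel=[[0,0,-0.003],[0,0,0],[0,0,0],[0,0,0],[0,0,0],[0,0,0],[0,0,0],[0,0,0],[0,0,0]], dr=[[0,0,0],[0,0,0],[0,0,0],[0,0,0],[0,0,0],[0,0,0],[0,0,0],[0,0,0],[0,0,0]], grip=[1,0,0,0,0,0,0,0,0])

```text
time: 30.0
tool_pos: [0.4266, 0.2711, 0.0728]
tool_rot: [-0.001, 0.989, -0.148, 0.002]
ft_force: [-0.5, 0.1, 0.4]
finger_gap: 0.0302
```

```bash
python3 g.py .6053 .0563 .16
python3 - <<'E'
from h import *
p,d=r.snapshot('wrist');cv2.imwrite('pics/w14.png',p)
E
```

```text
t 30.0 pos [0.4266 0.2711 0.0728] gap 0.0302 F [-0.5  0.1  0.4]
xaxis deg -17.0 z [ 0.003  0.001 -1.   ] q [-0.17  0.39 -0.54  1.81  0.24  1.01 -1.11]
fix rot deg [-0.11 -0.17  0.01]
[0.6053 0.0563 0.16  ] tool shift mm [233.9 153.  -86.8]
```

View pics/w14.png

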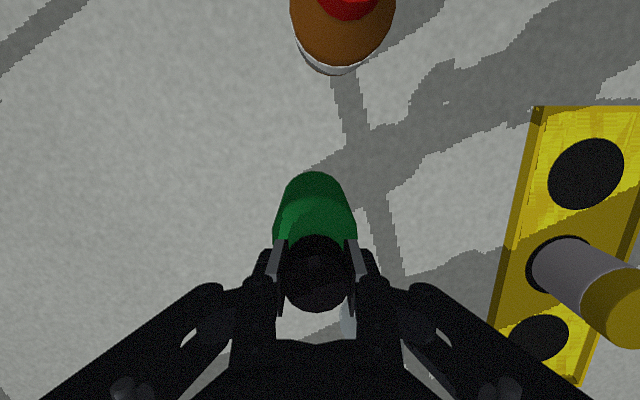

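Emit:
drive_tool(travel=[[0,0,-0.01],[0,0,-0.02],[0,0,-0.03],[0,0,-0.03],[0,0,-0.03],[0,0,-0.03],[0,0,-0.01],[0,0,0],[0,0,0]], dr=[[0,0,0],[0,0,0],[0,0,0],[0,0,0],[0,0,0],[0,0,0],[0,0,0],[0,0,0],[0,0,0]], grip=[0,0,0,0,0,0,0,0,0])

```text
time: 30.95
tool_pos: [0.4225, 0.2678, 0.236]
tool_rot: [0.003, 0.989, -0.147, -0.003]
ft_force: [0.2, -1.0, -2.7]
finger_gap: 0.0304
```

```bash
python3 g.py .6053 .0563 .23
python3 - <<'E'
from h import *
p,d=r.snapshot('scene');cv2.imwrite('pics/s15.png',p)
E
```

```text
t 30.95 pos [0.4225 0.2678 0.236 ] gap 0.0304 F [ 0.2 -1.  -2.7]
xaxis deg -17.0 z [-0.007 -0.005 -1.   ] q [-0.13  0.25 -0.58  1.56  0.13  1.39 -1.02]
fix rot deg [0.41 0.28 0.05]
[0.6053 0.0563 0.23  ] tool shift mm [236.5 149.    5.9]
```

View pics/s15.png

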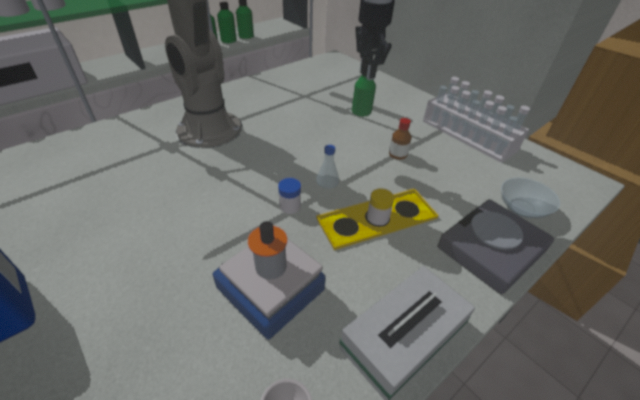

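Emit:
drive_tool(travel=[[0.015,0.008,0],[0.027,0.016,-0.002],[0.027,0.017,-0.003],[0.027,0.017,-0.003],[0.027,0.017,-0.003],[0.027,0.017,-0.003],[0.027,0.017,-0.002],[0.027,0.017,0],[0.02,0.012,0],[0.01,0.006,0],[0,0,0],[0,0,0]], dr=[[0.4,0.3,0],[0,0,0],[0,0,0],[0,0,0],[0,0,0],[0,0,0],[0,0,0],[0,0,0],[0,0,0],[0,0,0],[0,0,0],[0,0,0]], grip=[0,0,0,0,0,0,0,0,0,0,0,0])

```text
time: 32.2
tool_pos: [0.598, 0.0532, 0.2243]
tool_rot: [0.009, 0.989, -0.143, -0.022]
ft_force: [-0.3, -0.3, -1.8]
finger_gap: 0.0303
```

```bash
python3 g.py .6053 .0563 .0768
```

```text
t 32.2 pos [0.598  0.0532 0.2243] gap 0.0303 F [-0.3 -0.3 -1.8]
xaxis deg -16.4 z [-0.046 -0.011 -0.999] q [ 0.15  0.48 -0.43  1.25  0.2   1.49 -0.55]
fix rot deg [1.34 2.34 0.6 ]
[0.6053 0.0563 0.0768] tool shift mm [ 12.1  -8.5 147. ]
```

Emit:
drive_tool(travel=[[0.008,-0.003,0.01],[0,0,0.012],[0,0,0.012],[0,0,0.01],[0,0,0],[0,0,0]], dr=[[1.3,2.3,0.6],[0,0,0],[0,0,0],[0,0,0],[0,0,0],[0,0,0]], grip=[0,0,0,0,0,0])

```text
time: 32.8
tool_pos: [0.6011, 0.0618, 0.1763]
tool_rot: [-0.001, 0.99, -0.142, -0.004]
ft_force: [-0.8, 0.1, -2.7]
finger_gap: 0.0302
```

```bash
python3 g.py .6053 .0563 .0768
```

```text
t 32.8 pos [0.6011 0.0618 0.1763] gap 0.0302 F [-0.8  0.1 -2.7]
xaxis deg -16.3 z [-0.007  0.003 -1.   ] q [ 0.16  0.48 -0.44  1.38  0.2   1.33 -0.56]
fix rot deg [-0.05  0.43  0.67]
[0.6053 0.0563 0.0768] tool shift mm [ 6.4  4.2 99.4]
```

Emit:
drive_tool(travel=[[0.006,0.004,0.008],[0,0,0.012],[0,0,0.012],[0,0,0.012],[0,0,0],[0,0,0]], dr=[[0,0.4,0.6],[0,0,0],[0,0,0],[0,0,0],[0,0,0],[0,0,0]], grip=[0,0,0,0,0,0])

```text
time: 33.4
tool_pos: [0.6065, 0.0554, 0.1282]
tool_rot: [-0.0, 0.989, -0.148, 0.0]
ft_force: [-0.3, 0.4, -2.2]
finger_gap: 0.0304
```

```bash
python3 g.py .6053 .0563 .0768
```

```text
t 33.4 pos [0.6065 0.0554 0.1282] gap 0.0304 F [-0.3  0.4 -2.2]
xaxis deg -17.0 z [ 0.     0.001 -1.   ] q [ 0.16  0.52 -0.42  1.44  0.22  1.23 -0.58]
fix rot deg [-0.04 -0.   -0.04]
[0.6053 0.0563 0.0768] tool shift mm [-1.4 -0.5 51.4]
```

Emit:
drive_tool(travel=[[-0.001,0,0.012],[0,0,0.012],[0,0,0.012],[0,0,0.003],[0,0,0],[0,0,0]], dr=[[0,0,0],[0,0,0],[0,0,0],[0,0,0],[0,0,0],[0,0,0]], grip=[0,0,0,0,0,0])

```text
time: 34.0
tool_pos: [0.6055, 0.056, 0.0857]
tool_rot: [-0.0, 0.989, -0.148, 0.0]
ft_force: [0.4, 0.6, -2.6]
finger_gap: 0.0303
```

```bash
python3 g.py .6053 .0563 .0768
```

```text
t 34.0 pos [0.6055 0.056  0.0857] gap 0.0303 F [ 0.4  0.6 -2.6]
xaxis deg -17.0 z [ 0.     0.001 -1.   ] q [ 0.16  0.55 -0.42  1.5   0.23  1.14 -0.6 ]
fix rot deg [-0.05  0.   -0.02]
[0.6053 0.0563 0.0768] tool shift mm [-0.2 -0.2  8.9]
```

Emit:
drive_tool(travel=[[0,0,0.004],[0,0,0.003],[0,0,0.001],[0,0,0],[0,0,0]], dr=[[0,0,0],[0,0,0],[0,0,0],[0,0,0],[0,0,0]], grip=[0,0,0,0,0])

```text
time: 34.5
tool_pos: [0.6068, 0.0562, 0.0786]
tool_rot: [-0.001, 0.989, -0.148, 0.002]
ft_force: [-0.4, 0.4, -2.1]
finger_gap: 0.0304
```

```bash
python3 g.py .6053 .0563 .0768
```

```text
t 34.5 pos [0.6068 0.0562 0.0786] gap 0.0304 F [-0.4  0.4 -2.1]
xaxis deg -17.0 z [ 0.003  0.001 -1.   ] q [ 0.16  0.56 -0.41  1.51  0.24  1.12 -0.6 ]
fix rot deg [-0.13 -0.16 -0.03]
[0.6053 0.0563 0.0768] tool shift mm [-1.4  0.4  1.8]
```

Emit:
drive_tool(travel=[[-0.001,0,0.002],[0,0,0.001],[0,0,0],[0,0,0],[0,0,0],[0,0,0],[0,0,0],[0,0,-0.01],[0,0,-0.03],[0,0,-0.03],[0,0,-0.03],[0,0,0]], dr=[[0,0,0],[0,0,0],[0,0,0],[0,0,0],[0,0,0],[0,0,0],[0,0,0],[0,0,0],[0,0,0],[0,0,0],[0,0,0],[0,0,0]], grip=[0,0,0,1,1,1,1,1,1,1,1,1])

```text
time: 35.7
tool_pos: [0.6071, 0.0571, 0.1838]
tool_rot: [-0.002, 0.989, -0.148, 0.004]
ft_force: [1.1, 0.7, 0.8]
finger_gap: 0.0853
```

```bash
python3 g.py .48 .39 .2
python3 - <<'E'
from h import *
p,d=r.snapshot('wrist');cv2.imwrite('pics/w16.png',p)
E
```

```text
t 35.7 pos [0.6071 0.0571 0.1838] gap 0.0853 F [1.1 0.7 0.8]
xaxis deg -17.0 z [ 0.009  0.003 -1.   ] q [ 0.17  0.47 -0.43  1.37  0.2   1.33 -0.57]
fix rot deg [-0.29 -0.45 -0.01]
[0.48 0.39 0.2 ] tool shift mm [-218.8 -281.2  -16.5]
```

View pics/w16.png

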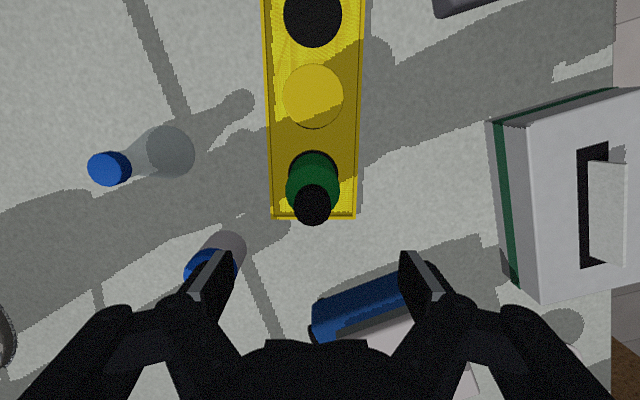

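Emit:
drive_tool(travel=[[-0.012,-0.016,-0.005],[-0.022,-0.03,-0.005],[-0.024,-0.032,-0.002],[-0.024,-0.032,-0.002],[-0.024,-0.032,-0.002],[-0.024,-0.032,-0.002],[-0.024,-0.032,0],[-0.024,-0.032,0],[-0.022,-0.025,0],[-0.012,-0.01,0],[0,0,0],[0,0,0]], dr=[[-0.3,-0.4,0],[0,0,0],[0,0,0],[0,0,0],[0,0,0],[0,0,0],[0,0,0],[0,0,0],[0,0,0],[0,0,0],[0,0,0],[0,0,0]], grip=[1,1,1,1,1,1,1,1,1,1,1,1])

```text
time: 36.95
tool_pos: [0.4763, 0.3818, 0.1869]
tool_rot: [0.01, 0.988, -0.152, -0.009]
ft_force: [0.1, -0.1, -0.4]
finger_gap: 0.0851
```

```bash
python3 g.py .48 .39 .062
```

```text
t 36.95 pos [0.4763 0.3818 0.1869] gap 0.0851 F [ 0.1 -0.1 -0.4]
xaxis deg -17.5 z [-0.02  -0.016 -1.   ] q [-0.38  0.52 -0.51  1.31  0.25  1.4  -1.19]
fix rot deg [ 1.25  0.84 -0.54]
[0.48  0.39  0.062] tool shift mm [  2.9 -11.6 124.6]
```

Emit:
drive_tool(travel=[[0.001,-0.009,0.01],[0,0,0.012],[0,0,0.012],[0,0,0.012],[0,0,0.012],[0,0,0],[0,0,0]], dr=[[1.2,0.8,-0.5],[0,0,0],[0,0,0],[0,0,0],[0,0,0],[0,0,0],[0,0,0]], grip=[1,1,1,1,1,1,1])

```text
time: 37.65
tool_pos: [0.4873, 0.3771, 0.1229]
tool_rot: [0.005, 0.988, -0.157, 0.001]
ft_force: [-0.1, 0.0, -0.4]
finger_gap: 0.0855
```

```bash
python3 g.py .48 .39 .062
python3 - <<'E'
from h import *
T=tpose();p,d=r.snapshot('wrist');cv2.imwrite('pics/w17.png',p)
C=cloud('wrist',d,T)
M=(C[...,2]>.11)&(C[...,2]<.124)&(np.hypot(C[...,0]-.48,C[...,1]-.39)<.03);Q=C[M];print(len(Q),np.round((Q.min(0)+Q.max(0))/2,4),np.ptp(Q,axis=0))
E
```

```text
t 37.65 pos [0.4873 0.3771 0.1229] gap 0.0855 F [-0.1  0.  -0.4]
xaxis deg -18.0 z [ 0.001 -0.01  -1.   ] q [-0.37  0.55 -0.5   1.42  0.28  1.25 -1.21]
fix rot deg [ 0.55 -0.22 -1.01]
[0.48  0.39  0.062] tool shift mm [-11.2 -10.5  60.8]
1840 [0.4785 0.3928 0.116 ] [0.03106598 0.03155657 0.01172734]
```

Emit:
drive_tool(travel=[[-0.01,-0.012,0],[0,0,0],[0,0,0]], dr=[[0.6,-0.2,-1],[0,0,0],[0,0,0]], grip=[1,1,1])

```text
time: 38.0
tool_pos: [0.4811, 0.3944, 0.1242]
tool_rot: [-0.002, 0.989, -0.147, 0.001]
ft_force: [0.2, 0.1, 0.4]
finger_gap: 0.0855
```

```bash
python3 g.py .4795 .391 .062
```

```text
t 38.0 pos [0.4811 0.3944 0.1242] gap 0.0855 F [0.2 0.1 0.4]
xaxis deg -16.9 z [ 0.002  0.004 -1.   ] q [-0.38  0.56 -0.51  1.41  0.27  1.24 -1.21]
fix rot deg [-0.25 -0.05  0.14]
[0.4795 0.391  0.062 ] tool shift mm [-0.6  4.  62.2]
```

Emit:
drive_tool(travel=[[-0.001,0.003,0.01],[0,0,0.012],[0,0,0.012],[0,0,0],[0,0,0]], dr=[[-0.2,0,0],[0,0,0],[0,0,0],[0,0,0],[0,0,0]], grip=[1,1,1,1,1])

```text
time: 38.5
tool_pos: [0.4786, 0.3916, 0.0868]
tool_rot: [0.0, 0.989, -0.146, 0.0]
ft_force: [-0.4, 0.6, -0.2]
finger_gap: 0.0854
```

```bash
python3 g.py .4795 .391 .062
```

```text
t 38.5 pos [0.4786 0.3916 0.0868] gap 0.0854 F [-0.4  0.6 -0.2]
xaxis deg -16.8 z [ 0.001 -0.    -1.   ] q [-0.39  0.58 -0.5   1.46  0.29  1.17 -1.23]
fix rot deg [ 0.01 -0.03  0.19]
[0.4795 0.391  0.062 ] tool shift mm [ 1.1  0.3 24.8]
```

Emit:
drive_tool(travel=[[0.001,0,0.011],[0,0,0.011],[0,0,0],[0,0,0],[0,0,0]], dr=[[0,0,0],[0,0,0],[0,0,0],[0,0,0],[0,0,0]], grip=[1,1,1,1,1])

```text
time: 39.0
tool_pos: [0.48, 0.3909, 0.0625]
tool_rot: [0.0, 0.989, -0.147, 0.0]
ft_force: [0.4, -0.7, 0.1]
finger_gap: 0.0849
```

```bash
python3 g.py .4795 .391 .062
```

```text
t 39.0 pos [0.48   0.3909 0.0625] gap 0.0849 F [ 0.4 -0.7  0.1]
xaxis deg -16.9 z [ 0.    -0.001 -1.   ] q [-0.39  0.61 -0.49  1.49  0.31  1.12 -1.23]
fix rot deg [ 0.04 -0.03  0.14]
[0.4795 0.391  0.062 ] tool shift mm [-0.5  0.   0.5]
```

Emit:
drive_tool(travel=[[0,0,0],[0,0,0],[0,0,0],[0,0,0],[0,0,0],[0,0,0],[0,0,0],[0,0,0]], dr=[[0,0,0],[0,0,0],[0,0,0],[0,0,0],[0,0,0],[0,0,0],[0,0,0],[0,0,0]], grip=[0,0,0,0,0,0,0,0])

```text
time: 39.8
tool_pos: [0.4802, 0.3921, 0.064]
tool_rot: [-0.001, 0.989, -0.146, 0.001]
ft_force: [0.1, 0.1, 0.1]
finger_gap: 0.0304
```

```bash
python3 g.py .6563 .2254 .062
```

```text
t 39.8 pos [0.4802 0.3921 0.064 ] gap 0.0304 F [0.1 0.1 0.1]
xaxis deg -16.8 z [ 0.002  0.001 -1.   ] q [-0.39  0.61 -0.49  1.49  0.3   1.12 -1.23]
fix rot deg [-0.11 -0.08  0.17]
[0.6563 0.2254 0.062 ] tool shift mm [216.8 108.6   2.1]
```

Emit:
drive_tool(travel=[[0,0,-0.01],[0,0,-0.02],[0,0,-0.03],[0,0,-0.03],[0,0,-0.02],[0,0,0],[0,0,0]], dr=[[0,0,0],[0,0,0],[0,0,0],[0,0,0],[0,0,0],[0,0,0],[0,0,0]], grip=[0,0,0,0,0,0,0])

```text
time: 40.5
tool_pos: [0.4785, 0.3893, 0.1767]
tool_rot: [0.002, 0.989, -0.146, -0.001]
ft_force: [-0.5, -0.5, -2.9]
finger_gap: 0.0303
```

```bash
python3 g.py .6563 .2254 .17
```

```text
t 40.5 pos [0.4785 0.3893 0.1767] gap 0.0303 F [-0.5 -0.5 -2.9]
xaxis deg -16.8 z [-0.004 -0.004 -1.   ] q [-0.38  0.52 -0.52  1.34  0.25  1.36 -1.19]
fix rot deg [0.29 0.12 0.16]
[0.6563 0.2254 0.17  ] tool shift mm [217.7 105.3   6.8]
```

Emit:
drive_tool(travel=[[0.015,0.007,0],[0.026,0.013,-0.002],[0.026,0.013,-0.003],[0.026,0.013,-0.003],[0.026,0.013,-0.003],[0.026,0.013,-0.003],[0.026,0.013,0],[0.022,0.01,0],[0.016,0.008,0],[0.006,0.003,0],[0,0,0],[0,0,0]], dr=[[0.3,0.1,0],[0,0,0],[0,0,0],[0,0,0],[0,0,0],[0,0,0],[0,0,0],[0,0,0],[0,0,0],[0,0,0],[0,0,0],[0,0,0]], grip=[0,0,0,0,0,0,0,0,0,0,0,0])

```text
time: 41.7
tool_pos: [0.6591, 0.197, 0.1673]
tool_rot: [0.015, 0.988, -0.15, -0.012]
ft_force: [-1.1, 0.6, -2.9]
finger_gap: 0.0303
```

```bash
python3 g.py .6563 .2254 .068
```

```text
t 41.7 pos [0.6591 0.197  0.1673] gap 0.0303 F [-1.1  0.6 -2.9]
xaxis deg -17.3 z [-0.028 -0.026 -0.999] q [-0.1   0.69 -0.44  1.06  0.29  1.48 -0.79]
fix rot deg [ 1.89  1.07 -0.28]
[0.6563 0.2254 0.068 ] tool shift mm [ -9.3 -29.5  98.6]
```

Emit:
drive_tool(travel=[[-0.005,-0.013,0],[-0.005,-0.013,0],[0,0,0],[0,0,0]], dr=[[1.9,1.1,-0.3],[0,0,0],[0,0,0],[0,0,0]], grip=[0,0,0,0])

```text
time: 42.1
tool_pos: [0.6534, 0.2299, 0.1662]
tool_rot: [-0.0, 0.99, -0.144, -0.002]
ft_force: [0.0, -0.8, -1.8]
finger_gap: 0.0303
```

```bash
python3 g.py .6563 .2254 .068
```

```text
t 42.1 pos [0.6534 0.2299 0.1662] gap 0.0303 F [ 0.  -0.8 -1.8]
xaxis deg -16.6 z [-0.003  0.001 -1.   ] q [-0.12  0.68 -0.46  1.09  0.28  1.43 -0.82]
fix rot deg [0.   0.19 0.44]
[0.6563 0.2254 0.068 ] tool shift mm [ 4.4  3.5 98.2]
```

Emit:
drive_tool(travel=[[0.004,0.004,0.005],[0,0,0.012],[0,0,0.012],[0,0,0.012],[0,0,0],[0,0,0]], dr=[[0,0.2,0.4],[0,0,0],[0,0,0],[0,0,0],[0,0,0],[0,0,0]], grip=[0,0,0,0,0,0])

```text
time: 42.7
tool_pos: [0.6557, 0.2232, 0.1197]
tool_rot: [0.002, 0.989, -0.148, -0.001]
ft_force: [-0.4, 0.2, -2.2]
finger_gap: 0.0306
```

```bash
python3 g.py .6563 .2254 .068
```

```text
t 42.7 pos [0.6557 0.2232 0.1197] gap 0.0306 F [-0.4  0.2 -2.2]
xaxis deg -17.0 z [-0.002 -0.003 -1.   ] q [-0.11  0.7  -0.45  1.16  0.29  1.34 -0.83]
fix rot deg [ 0.21  0.08 -0.02]
[0.6563 0.2254 0.068 ] tool shift mm [-0.  -2.5 51.7]
```

Emit:
drive_tool(travel=[[0,-0.002,0.012],[0,0,0.012],[0,0,0.012],[0,0,0.003],[0,0,0],[0,0,0]], dr=[[0.2,0.1,0],[0,0,0],[0,0,0],[0,0,0],[0,0,0],[0,0,0]], grip=[0,0,0,0,0,0])

```text
time: 43.3
tool_pos: [0.6563, 0.2251, 0.0769]
tool_rot: [0.0, 0.989, -0.148, -0.0]
ft_force: [1.1, 0.3, -1.3]
finger_gap: 0.0305
```

```bash
python3 g.py .6563 .2254 .068
```

```text
t 43.3 pos [0.6563 0.2251 0.0769] gap 0.0305 F [ 1.1  0.3 -1.3]
xaxis deg -17.0 z [-0. -0. -1.] q [-0.11  0.73 -0.44  1.22  0.31  1.25 -0.84]
fix rot deg [ 0.01  0.   -0.03]
[0.6563 0.2254 0.068 ] tool shift mm [-0.1 -0.3  8.9]
```

Emit:
drive_tool(travel=[[0,0,0.004],[0,0,0.003],[0,0,0.001],[0,0,0],[0,0,0]], dr=[[0,0,0],[0,0,0],[0,0,0],[0,0,0],[0,0,0]], grip=[0,0,0,0,0])

```text
time: 43.8
tool_pos: [0.6574, 0.2256, 0.0699]
tool_rot: [-0.001, 0.989, -0.148, 0.001]
ft_force: [-0.6, -0.7, -2.1]
finger_gap: 0.0305
```

```bash
python3 g.py .6563 .2254 .068
```

```text
t 43.8 pos [0.6574 0.2256 0.0699] gap 0.0305 F [-0.6 -0.7 -2.1]
xaxis deg -17.0 z [ 0.003  0.001 -1.   ] q [-0.11  0.74 -0.44  1.23  0.31  1.23 -0.85]
fix rot deg [-0.11 -0.14 -0.04]
[0.6563 0.2254 0.068 ] tool shift mm [-1.   0.5  1.9]
```

Emit:
drive_tool(travel=[[-0.001,0,0.002],[0,0,0.001],[0,0,0],[0,0,0],[0,0,0],[0,0,0],[0,0,0],[0,0,-0.01],[0,0,-0.03],[0,0,-0.03],[0,0,-0.03],[0,0,0]], dr=[[0,0,0],[0,0,0],[0,0,0],[0,0,0],[0,0,0],[0,0,0],[0,0,0],[0,0,0],[0,0,0],[0,0,0],[0,0,0],[0,0,0]], grip=[0,0,0,1,1,1,1,1,1,1,1,1])

```text
time: 45.0
tool_pos: [0.6572, 0.2266, 0.175]
tool_rot: [-0.002, 0.989, -0.148, 0.003]
ft_force: [1.2, 0.1, 0.8]
finger_gap: 0.0855
```

Emit:
drive_tool(travel=[[-0.02,0,-0.03],[-0.04,0,-0.02],[-0.04,0,0],[-0.04,0,0],[-0.04,0,0],[-0.03,0,0],[0,0,0],[0,0,0]], dr=[[0,0,0],[0,0,0],[0,0,0],[0,0,0],[0,0,0],[0,0,0],[0,0,0],[0,0,0]], grip=[1,1,1,1,1,1,1,1])

```text
time: 45.8
tool_pos: [0.4499, 0.2906, 0.2271]
tool_rot: [-0.004, 0.989, -0.149, 0.007]
ft_force: [0.0, 0.2, -0.2]
finger_gap: 0.0857
```

```bash
python3 - <<'E'
from h import *
th=np.arctan2(.0514,.1687);ty=np.array([np.sin(th),np.cos(th)]);tx=np.array([ty[1],-ty[0]]);O=np.array([.631,.1408])
for n in('top','scene'):
  p,d=r.snapshot(n);cv2.imwrite(f'pics/{n}20.png',p);C=cloud(n,d)
  for k,xy,zt in(('amber',(.657,.225),.124),('yel',(.631,.14),.079),('green',(.605,.056),.134),('knob',(.65,-.189),.210),('blue',(.462,-.009),.075),('flask',(.445,.135),.116)):
    M=(np.hypot(C[...,0]-xy[0],C[...,1]-xy[1])<.045)&(abs(C[...,2]-zt)<.007);Q=C[M]
    if len(Q)<10: print(n,k,'few');continue
    m=(Q.min(0)+Q.max(0))/2; e=m[:2]-O
    print(n,k,len(Q),np.round(m,4),'ztop %.3f'%np.percentile(Q[:,2],80),'ext',np.round(np.ptp(Q,axis=0)[:2],3),'tray',np.round([e@tx,e@ty],4))
E
```

```text
top amber 164 [0.6556 0.2249 0.1229] ztop 0.125 ext [0.031 0.031] tray [-0.001   0.0876]
top yel 458 [0.6323 0.1414 0.0782] ztop 0.080 ext [0.055 0.054] tray [0.001  0.0009]
top green 163 [0.6048 0.0564 0.1321] ztop 0.135 ext [0.029 0.029] tray [-0.0005 -0.0883]
top knob 111 [ 0.6505 -0.1906  0.2087] ztop 0.211 ext [0.023 0.023] tray [ 0.1152 -0.3113]
top blue 462 [ 0.4621 -0.0085  0.0746] ztop 0.076 ext [0.056 0.054] tray [-0.118  -0.1921]
top flask 145 [0.445  0.1363 0.1143] ztop 0.117 ext [0.027 0.029] tray [-0.1766 -0.0585]
scene amber 111 [0.6561 0.2248 0.1223] ztop 0.125 ext [0.032 0.031] tray [-0.0005  0.0876]
scene yel 341 [0.6324 0.1398 0.0771] ztop 0.080 ext [0.057 0.055] tray [ 0.0016 -0.0006]
scene green 135 [0.6054 0.0553 0.1321] ztop 0.135 ext [0.031 0.031] tray [ 0.0004 -0.0892]
scene knob 142 [ 0.6512 -0.1912  0.208 ] ztop 0.211 ext [0.023 0.022] tray [ 0.1161 -0.3117]
scene blue 316 [ 0.462  -0.0086  0.0731] ztop 0.076 ext [0.057 0.055] tray [-0.1181 -0.1922]
scene flask 80 [0.4459 0.1344 0.114 ] ztop 0.117 ext [0.028 0.03 ] tray [-0.1752 -0.0601]
```

View pics/top20.png

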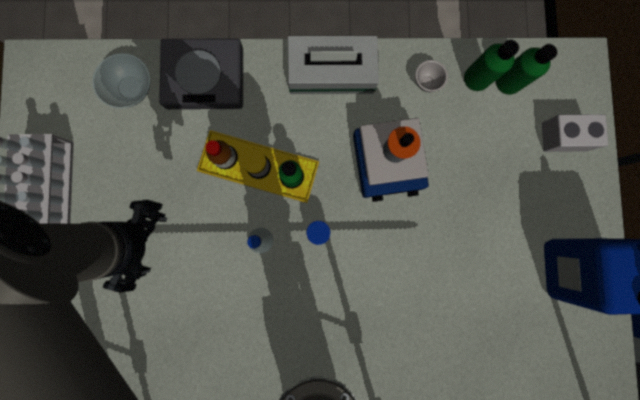

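View pics/scene20.png

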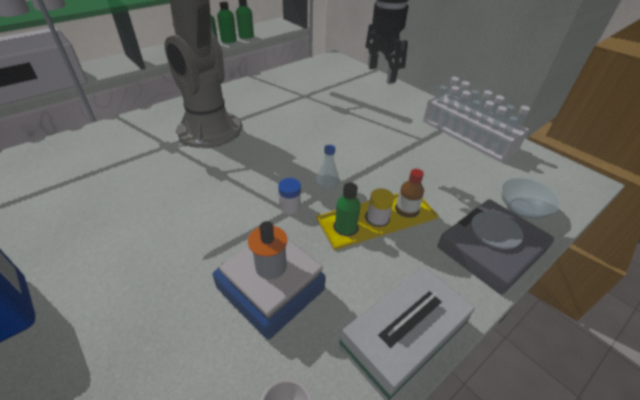

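All five items are placed to within 2 mm along the tray axes. The cover is seated, and the flask and blue-lidded jar have not moved. Handing in.

```bash
python3 -c "
from station import r
print(r.hand_in(), r.read_state()['time'])"
```

```text
the job is handed in; nothing more can be done
the job is handed in; nothing more can be done
```

The bench is set out and the job is handed in, at about 46 s of the 115 s allowed. The hand-in gave no verdict.

**What I did:** I stood the beaker on the white plate and seated the cover on it. Then I placed the yellow-lidded jar on the middle pad, the green bottle on the right pad and the amber bottle on the left pad.

**Last checks**, from the top and scene cameras after the arm had moved clear:
- **Bottles and jar:** all three are within about 2 mm of their pad centres along both tray axes. Their tops are at the right height for standing upright on the tray floor.
- **Beaker and cover:** before the cover went on, the beaker was within about 3 mm of the plate centre. The cover is about 2 mm off the beaker's axis. The disc top at 174 mm shows it is seated, and it fits level in the scene view. The top-view tilt fit disagreed, but its points included some well above the cover, probably the gripper, so I did not rely on it.
- **Flask and blue-lidded jar:** neither has moved by more than about 1 mm.

**What went wrong on the way:**
- **Missed cover grasp:** my first try at the cover closed on air above the knob without moving it. The wrist depth image showed the fingertips end about 31 mm short of the reported tool point, so I allowed for that in every later grasp.
- **Beaker grip:** the beaker had been picked up before I found this, so it was held close to its rim. It still came down upright and centred.

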